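# Brush out the coating cup

## Task

The bottle brush has been left lying flat on the bench: lay it full length in the inclined cradle, bristle end down against the stop, and let go. Then take it again so that it hangs upright and scrub out the clamped metal cup with three strokes right down to the floor of the cup, drawing the bristle end back up at least two thirds of the cup's depth between strokes, without ramming the cup. Finally lay the brush full length in the cradle again, bristle end down against the stop, and let go; leave the bottle, the jar and the gauge block where they stand.

Things in the scene. Friction and masses are not known exactly. Their poses are not given: they have to be found in the camera images.
- brush: Loose bottle brush, 190 mm long, 65 to 125 g, flat on the bench at first. Rigid white bristle head 28 mm in diameter, 70 mm long; bare steel stem 10 mm in diameter, 30 mm long; square pale wooden handle 28 x 28 x 90 mm. Origin on the centre line, 95 mm from either end. x runs along the brush from bristle end to handle end; y and z are square to the handle's faces.
- brush_tip (a point): Centre of the flat end face of the bristle head, 95 mm from the brush's origin, on the centre line.
- brush_end (a point): Centre of the end face of the handle, 95 mm from the brush's origin, on the centre line.
- cradle: Fixed metal cradle: base plate 150 x 62 x 10 mm with an open-topped channel rising at 45 degrees towards its +x (x, y level, z up), 105 mm long, 36 mm wide between 18 mm high sides with flared lips (32 mm high, 65 mm across), closed at its lower end by a stop 27 mm high, open at the upper end, whose lips stand 134 mm above the bench. Origin at the centre of the underside.
- cradle_seat (a point): Where brush_tip is when the brush lies home: on the stop's face, 14 mm off the channel floor, mid channel; (-60, 0, 46) mm in the cradle's frame. The brush's centre line then runs from here along the cradle's (0.707, 0, 0.707), with 85 mm of handle free beyond the channel. Friction may keep the brush from sliding down by itself: set it against the stop.
- cup: Fixed round metal cup, upright, open at the top: 54 mm outside and 46 mm inside diameter, rim 110 mm and inside floor 18 mm above the bench (92 mm deep). Held by a black clamp plate (70 x 110 mm, top 68 mm above the bench) over a dark base plate 110 x 110 x 12 mm; nothing stands higher than the rim. Origin at the centre of the underside, z up.
- cup_floor (a point): Centre of the cup's inside floor.
- cup_mouth (a point): Centre of the cup's mouth, level with the rim.
- bottle: Bystander: loose white plastic bottle with a white cap, 60 mm in diameter and 120 mm high, standing; origin at the centre of its underside.
- jar: Bystander: loose brown glass jar with a black lid, 64 mm in diameter and 80 mm high, standing; origin at the centre of its underside.
- gauge: Bystander: loose dark gauge block, 90 x 60 mm and 38 mm high, with a bare steel thimble sticking out 15 mm on one side; origin at the centre of its underside.

How it is judged:
By the outcome, as a careful person would: the job done as asked, in the order asked, and still so for the second after the job is handed in, with the robot touching nothing.
It also fails if it takes over 72 s, if anything falls off the work surface, if the arm or the gripper's body presses on something with over 40 N, if the wrist force passes 120 N, or if a joint passes its speed limit or range.

## Robot

A 6-joint arm with a two-finger parallel gripper is mounted at the origin on the work surface. World frame = base frame: x ahead of the robot, y to its left, z up, the work surface at z = 0. Lengths are in mm, angles in rad, forces in N, time in s.
With the tool pointing down it reaches from about 400 to 925 mm from the base axis. Payload 12.5 kg.
Tool frame: the origin (TCP) lies between the finger pads; the fingertips stand env.tip_extent ahead of it and the grasp point (between the pads) lies 11 mm behind it (env.tip_extent is the distance from the TCP to the fingertips, in mm); z points along the fingers, y is the line along which they close (so a half turn about z gives the same grasp; the last joint's range is limited). The gripper opens to 95 mm and grips with 3 to 60 N. Pads are 20 mm wide; open, the fingers measure 119 mm over their backs; the gripper's body (75 mm by 180 mm) begins 59 mm behind the grasp point.
Start: joints at [1.124, 0.491, 1.559, -0, 1.092, -0.106], TCP at [208.884, 589.078, 222.661] pointing down, gripper open.
Joint ranges: [-3.1, 3.1], [-0.84, 2.19], [0.05, 2.79], [-1.13, 4.28], [0.06, 2.93], [-2.69, 2.69]. Speed limits (rad/s): [2.22, 2.22, 2.79, 3.14, 3.14, 3.14].

## Interface

Orientations are given as [roll, pitch, yaw] about the fixed x, y, z axes, in that order (R = Rz(yaw) Ry(pitch) Rx(roll)).
In Python, from cell import env gives the robot as it stands.
- The arm moves only by the tool carry_out, never from a script. Its argument "motion" is a list of rows, each a list of 5 numbers: the shift along the tool's x, y, z in mm, then the turn about the tool's z in degrees, then the closure, from 0 (fully open) to 1 (shut). A call has 1 to 12 rows; each row shifts and turns the commanded pose from where the row before left it, along the tool's axes as they then stand; what a row does not reach is not made up. A row lasts 1/10 s, in which the tool goes at most 50 mm and 8.59 degrees, less where a joint would pass 70% of its speed; a pose out of reach is approached as far as the arm can. A call with a gripper value outside its range is refused whole. The fingers move at their own pace and stop on an object; the grip force is fixed at half the most. Time passes only in rows, so rows that do not move let the fingers close. It gives the time, the measured TCP pose, the force, the opening and the grip force at its end, in the units of the state.
- env.state(): the state, without advancing time (a new reading comes with each control period).
- env.read_camera(name): name is "scene" or "top" or "wrist"; returns a dict with "color" (384x512x3 uint8, red, green, blue), "K" (3x3 intrinsics, pixels), "R" (3x3) and "t" (3): a world point X has camera coordinates R X + t; the wrist camera has in their place "hand_eye" (4x4, takes a point from camera to tool coordinates, whose origin is the TCP and whose axes are the flange's). Camera axes: x right, y down, z forward; pixel columns grow to the right and rows downward; lengths in mm; the calibration is good to about 2 mm. A picture is of the moment at which its call begins: read the wrist's pose just before it. There is no depth.
- env.job_done(): hands the job in; it is judged then, once.
The state is a dict: "t": time; "joints": joint angles; "qvel": joint speeds; "tau": joint torques, N m; "eef_pos": TCP position; "tcp_rot": TCP orientation; "ft_force": force on the tool from outside, world axes, zero at the start; "moment": the same for the moment, N m; "opening": opening from 0.0 (shut) to 1.0 (fully open); "grip_force": force on a finger pad.
Only numpy, scipy, OpenCV 4.12 (cv2) and the standard library are available. Lean on these libraries where they do the work, as an engineer would, in place of code of your own. Each camera call takes 0.05 s, during which the arm holds its last target. There are 200 camera calls.

## Working session

There is one attempt and no reset: what is moved stays moved. The work goes in short steps, Python scripts to look and compute and a tool call to move; the robot and the scene stay as the last step left them, time stands still between calls to the robot, and variables do not carry over. Pictures are saved under pics/ and viewed, at most 10 in all, crops included, and the job is handed in when it is done.

Besides the shell and the picture viewer there is one more tool, called after "Emit:" as name([rows], argument=value, ...), one row to a line, values as JSON. carry_out: Moves the arm, as the interface text tells. Its arguments: {"type":"object","properties":{"motion":{"type":"array"}},"required":["motion"]}

```bash
mkdir -p pics; ls; python3 - <<'E'
from cell import env
import cv2,numpy as np
print(env.state(), env.tip_extent)
for n in("scene","top"):
    c=env.read_camera(n); cv2.imwrite(f"pics/{n}0.png",cv2.cvtColor(c["color"],cv2.COLOR_RGB2BGR)); print(n,c["K"],c["R"],c["t"])
w=env.read_camera("wrist");print(w["K"],w["hand_eye"])
E
```

```text
pics
{'t': 0.0, 'joints': array([ 1.12442936e+00,  4.91584686e-01,  1.55943492e+00, -1.07814535e-06,
        1.09167046e+00, -1.05596489e-01]), 'qvel': array([ 2.64357365e-03, -1.06173886e-03, -1.20577421e-03, -1.88489239e-04,
       -1.65509045e-03,  5.35958613e-05]), 'tau': array([-1.85058496e-03, -6.12650657e+01, -2.58173651e+01,  6.91240747e-02,
        4.84603329e-02, -6.66644519e-05]), 'eef_pos': array([208.76473796, 588.86986188, 222.05112913]), 'tcp_rot': array([-3.14050126e+00, -1.14716386e-04,  2.80082261e+00]), 'ft_force': array([-0.33650163, -0.5461738 , -0.02112425]), 'moment': array([-0.00333718, -0.01485571,  0.03038716]), 'grip_force': 0.0, 'opening': 0.9969320466012283} 8.0
scene [[348.51925224   0.         245.01797321]
 [  0.         348.51925224 192.62368375]
 [  0.           0.           1.        ]] [[-2.58179438e-01  9.66096704e-01  7.31700491e-04]
 [ 8.36635388e-01  2.23960829e-01 -4.99882762e-01]
 [-4.83098961e-01 -1.28447284e-01 -8.66092772e-01]] [ 174.19566627 -464.63946488 1335.73402444]
top [[370.1928736    0.         258.3333184 ]
 [  0.         370.1928736  191.30007621]
 [  0.           0.           1.        ]] [[ 0.00952724 -0.99940792  0.03306113]
 [-0.98609355 -0.01487597 -0.16552409]
 [ 0.1659179  -0.03102438 -0.98565143]] [-25.95753259 601.93613422 956.86757106]
[[274.38027415   0.         256.89961776]
 [  0.         274.38027415 191.38651815]
 [  0.           0.           1.        ]] [[-8.09515168e-04 -9.60020449e-01 -2.79928709e-01  7.74714631e+01]
 [ 9.99999646e-01 -8.41141439e-04 -7.15146117e-06 -3.12679746e-01]
 [-2.28594088e-04 -2.79928616e-01  9.60020790e-01 -1.61166240e+02]
 [ 0.00000000e+00  0.00000000e+00  0.00000000e+00  1.00000000e+00]]
```

View pics/scene0.png

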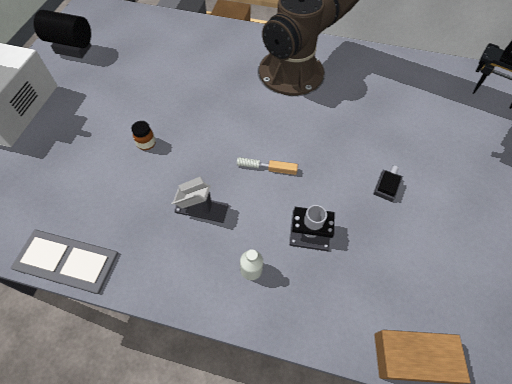

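View pics/top0.png

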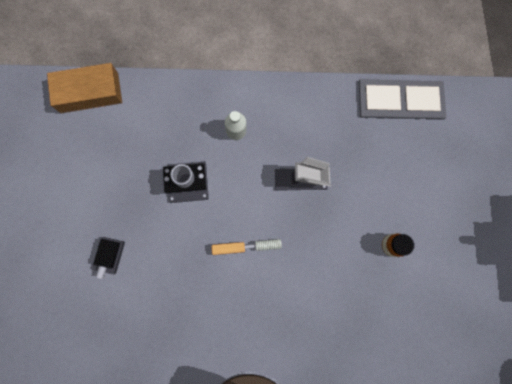

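The views show brush (top px ~212–281, 246), cup (182,176), cradle (300,178), bottle (235,122), jar (400,245) and gauge (107,255). Next I enlarge the centre.

```bash
python3 - <<'E'
import cv2
a=cv2.imread("pics/top0.png")[140:265,155:355]; cv2.imwrite("pics/topc.png",cv2.resize(a,None,fx=4,fy=4,interpolation=2))
a=cv2.imread("pics/scene0.png")[140:260,160:350]; cv2.imwrite("pics/scenec.png",cv2.resize(a,None,fx=4,fy=4,interpolation=2))
E
```

```text
(no output)
```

View pics/topc.png

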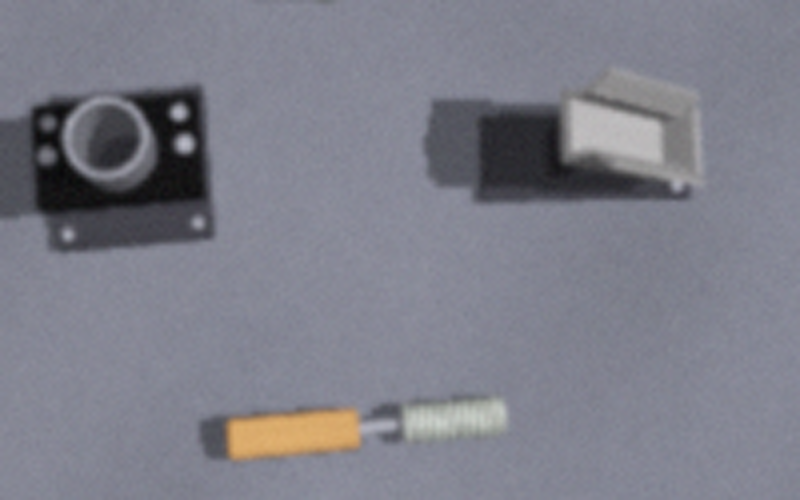

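View pics/scenec.png

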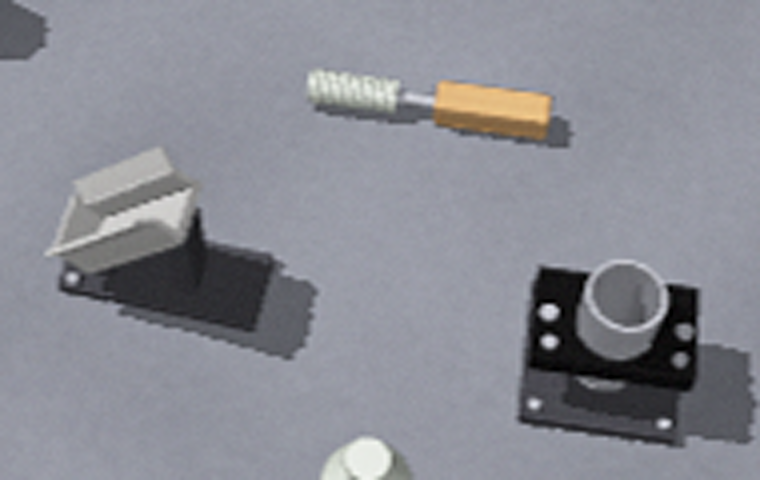

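Top crop: handle end (230,439), handle front (358,428), bristle tip (506,415), cup rim centre (109,138), cradle base corners (475,200), (480,106), (690,200), and channel top end (564,127). In the scene crop the cradle base corners are at (255,330), (275,255), (60,290), with the cup rim at (625,295). The stop is at the −y end.

```bash
cat > h.py <<'E'
from cell import env
import cv2,numpy as np
from scipy.optimize import least_squares
CR={"top":(155,140),"scene":(160,140)}
def full(n,p): return (np.array(p,float)+.5)/4-.5+CR[n]
def at(c,px,z):
    d=c["R"].T@np.linalg.solve(c["K"],[px[0],px[1],1]); o=-c["R"].T@c["t"]
    return o+d*(z-o[2])/d[2]
def proj(c,X):
    q=c["K"]@(c["R"]@X+c["t"]); return q[:2]/q[2]
E
python3 - <<'E'
from h import *
C={n:env.read_camera(n) for n in("top","scene")}
def P(n,p,z): return at(C[n],full(n,p),z).round(1)
print("top brush end,front,bristle0,tip",P("top",(230,439),28),P("top",(358.5,428.5),28),P("top",(404,422),14),P("top",(506,415),14))
# scene handle top face: (440,83)(551,95)(548,125)?(436,108)
print("scene brush tip", P("scene",(310,88),14),"end",P("scene",(550,116),14))
print("cup", P("top",(109,138),110),P("scene",(625,295),110), "R px",P("top",(63,138),110),P("top",(155,138),110))
obs=[("top",(475,200),(75,31,10)),("top",(480,106),(75,-31,10)),("top",(690,200),(-75,31,10)),
("scene",(255,330),(75,-31,10)),("scene",(275,255),(75,31,10)),("scene",(60,290),(-75,-31,10)),("top",(564,127.5),(24,0,110))]
def W(v,b):
    c,s=np.cos(v[2]),np.sin(v[2]);return np.array([v[0]+c*b[0]-s*b[1],v[1]+s*b[0]+c*b[1],b[2]])
f=lambda v:np.concatenate([proj(C[n],W(v,b))-full(n,p) for n,p,b in obs])
r=least_squares(f,[600,-60,1.57],x_scale=[10,10,.1]);v=r.x
print("cradle",v,f(v).reshape(-1,2).round(1))
print("seat",W(v,(-60,0,46)))
for n,b in(("top",(-60,0,46)),): print((proj(C[n],W(v,b))-CR[n]+.5)*4-.5)
E
```

```text
top brush end,front,bristle0,tip [445.1 104.1  28. ] [453.   17.5  28. ] [458.  -13.7  14. ] [463.5 -84.1  14. ]
scene brush tip [467.7 -81.3  14. ] end [444.7 108.   14. ]
cup [633.9 179.6 110. ] [637.3 181.3 110. ] R px [633.4 208.9 110. ] [634.3 150.3 110. ]
cradle [ 649.22424966 -138.92212248    1.58676042] [[ 0.7 -0.9]
 [-0.9  1.3]
 [-0.6 -0.9]
 [ 0.1 -0.3]
 [ 0.7  0.1]
 [-0.3 -1.6]
 [ 0.8 -1.2]]
seat [ 650.18205482 -198.91447707   46.        ]
[675.52573778 143.37437017]
```

Emit:
carry_out([
  [0,0,0,8,0],
  [0,0,0,8,0],
  [0,0,0,8,0],
  [0,0,0,8,0],
  [0,0,0,8,0],
  [0,0,0,8,0],
  [0,0,0,8,0],
  [0,0,0,8.4,0],
  [0,0,0,0,0],
])

```text
t: 1.15
eef_pos: [208.9, 589.0, 222.5]
tcp_rot: [-3.142, 0.0, 1.675]
ft_force: [-0.3, -0.4, 0.4]
opening: 1.001
grip_force: 0.0
```

```bash
cat >> h.py <<'E'
from scipy.spatial.transform import Rotation as Ro
def go(*targets):
    s=env.state();R=Ro.from_euler("xyz",s["tcp_rot"]).as_matrix();p=s["eef_pos"]
    print("t",s["t"].__round__(2),"p",p.round(1),"rpy deg",np.degrees(s["tcp_rot"]).round(1),"F",s["ft_force"].round(1),"op",round(s["opening"]*95,1),"gf",round(s["grip_force"],1),"q",s["joints"].round(2))
    for g in targets: print("to",g,(R.T@(np.array(g)-p)).round(1)); p=np.array(g)
E
python3 -c "
from h import *
go((447.5,84,150),(447.5,84,11))"
```

```text
t 1.15 p [208.9 589.  222.5] rpy deg [-180.     0.    95.9] F [-0.3 -0.4  0.4] op 95.1 gf 0.0 q [1.12 0.49 1.56 0.   1.09 1.02]
to (447.5, 84, 150) [-527.   185.    72.6]
to (447.5, 84, 11) [  0.   0. 139.]
```

Emit:
carry_out([
  [-43.9,15.4,6,0,0],
  [-43.9,15.4,6,0,0],
  [-43.9,15.4,6,0,0],
  [-43.9,15.4,6,0,0],
  [-43.9,15.4,6,0,0],
  [-43.9,15.4,6,0,0],
  [-43.9,15.4,6,0,0],
  [-43.9,15.4,6,0,0],
  [-43.9,15.4,6,0,0],
  [-43.9,15.4,6,0,0],
  [-43.9,15.4,6,0,0],
  [-44,15.6,6,0,0],
])

```text
t: 2.35
eef_pos: [449.2, 82.8, 150.6]
tcp_rot: [3.141, -0.0, 1.682]
ft_force: [0.7, 1.0, 0.4]
opening: 1.0
grip_force: 0.0
```

Emit:
carry_out([
  [0,0,0,0,0],
  [0,0,0,0,0],
])

```text
t: 2.55
eef_pos: [448.7, 83.9, 150.5]
tcp_rot: [-3.141, -0.0, 1.678]
ft_force: [-0.1, 0.7, -0.3]
opening: 1.0
grip_force: 0.0
```

```bash
python3 -c "
from h import *
go((447.5,84,150),(447.5,84,11))
s=env.state();w=env.read_camera('wrist')
R=Ro.from_euler('xyz',s['tcp_rot']).as_matrix();H=w['hand_eye']
def px(X):
    t=R.T@(np.array(X)-s['eef_pos']);c=np.linalg.inv(H)@np.append(t,1);q=w['K']@c[:3];return (q[:2]/q[2]).round(1)
im=cv2.cvtColor(w['color'],cv2.COLOR_RGB2BGR)
for X in((445,106,14),(465,-83,14),(447.5,84,28)):
    p=px(X);print(p);cv2.drawMarker(im,tuple(int(v) for v in p),(0,0,255),0,10)
cv2.imwrite('pics/w1.png',im)"
```

```text
t 2.55 p [448.7  83.9 150.5] rpy deg [-180.    -0.    96.1] F [-0.1  0.7 -0.3] op 95.0 gf 0.0 q [ 0.04  0.36  2.04  0.    0.74 -0.07]
to (447.5, 84, 150) [ 0.2 -1.2  0.5]
to (447.5, 84, 11) [-0.00e+00  1.00e-01  1.39e+02]
[254.6 164.3]
[254.8 309.7]
[254.6 187.1]
```

View pics/w1.png

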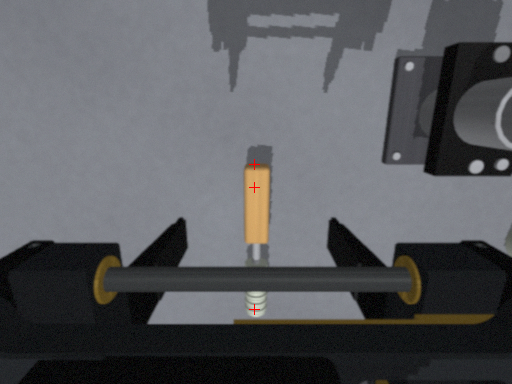

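The wrist view shows the brush on the predicted line (col ~256, handle end row 166), so I descend and grip.

Emit:
carry_out([
  [0,-0.5,45,0,0],
  [0,0,45,0,0],
  [0,0,35,0,0],
  [0,0,13,0,0],
  [0,0,0,0,0],
  [0,0,0,0,1],
  [0,0,0,0,1],
  [0,0,0,0,1],
  [0,0,0,0,1],
  [0,0,0,0,1],
  [0,0,0,0,1],
])

```text
t: 3.7
eef_pos: [448.2, 84.6, 12.9]
tcp_rot: [3.141, -0.0, 1.677]
ft_force: [1.0, 0.3, 0.1]
opening: 0.549
grip_force: 0.0
```

```bash
python3 -c "
from h import *
go((447.5,84,11))"
```

```text
t 3.7 p [448.2  84.6  12.9] rpy deg [180.   -0.   96.1] F [1.  0.3 0.1] op 52.1 gf 0.0 q [ 0.04  0.62  2.15  0.    0.38 -0.06]
to (447.5, 84, 11) [-0.6 -0.8  1.9]
```

Then finish closing and lift to see whether it droops.

Emit:
carry_out([
  [0,0,1,0,1],
  [0,0,0,0,1],
  [0,0,0,0,1],
  [0,0,0,0,1],
  [0,0,0,0,1],
  [0,0,0,0,1],
  [0,0,0,0,1],
])

```text
t: 4.4
eef_pos: [448.1, 84.7, 11.6]
tcp_rot: [3.142, -0.0, 1.677]
ft_force: [-0.0, -0.2, -1.3]
opening: 0.293
grip_force: 30.0
```

Emit:
carry_out([
  [0,0,-20,0,1],
  [0,0,-40,0,1],
  [0,0,-45,0,1],
  [0,0,-45,0,1],
  [0,0,-45,0,1],
  [0,0,-35,0,1],
  [0,0,0,0,1],
  [0,0,0,0,1],
])

```text
t: 5.2
eef_pos: [447.9, 84.6, 241.7]
tcp_rot: [3.14, -0.0, 1.677]
ft_force: [-0.1, -0.3, -0.9]
opening: 0.293
grip_force: 30.0
```

```bash
python3 -c "
from h import *
go()
im=[cv2.resize(cv2.cvtColor(env.read_camera(n)['color'],4)[100:260,150:350],None,fx=2,fy=2,interpolation=2) for n in ('scene','top')]
cv2.imwrite('pics/l1.png',np.hstack(im))"
```

```text
t 5.2 p [447.9  84.6 241.7] rpy deg [179.9  -0.   96.1] F [-0.1 -0.3 -0.9] op 27.8 gf 30.0 q [ 0.04  0.23  1.93  0.    0.98 -0.06]
```

View pics/l1.png

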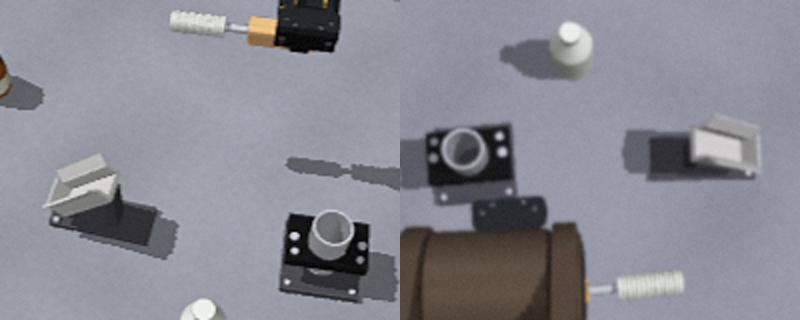

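The brush stays level (friction holds it). I'll check whether a slacker closure lowers the grip, low over the bench.

Emit:
carry_out([
  [0,0,45,0,1],
  [0,0,45,0,1],
  [0,0,45,0,1],
  [0,0,40,0,1],
  [0,0,18,0,1],
  [0,0,0,0,0.8],
  [0,0,0,0,0.75],
])

```text
t: 6.0
eef_pos: [447.7, 84.6, 48.2]
tcp_rot: [-3.139, -0.0, 1.677]
ft_force: [-0.6, 0.8, -1.2]
opening: 0.296
grip_force: 30.0
```

Emit:
carry_out([
  [0,0,0,0,0.73],
  [0,0,0,0,0.73],
])

```text
t: 6.2
eef_pos: [448.5, 84.7, 49.6]
tcp_rot: [3.14, 0.0, 1.677]
ft_force: [-0.1, -0.3, -0.4]
opening: 0.293
grip_force: 30.0
```

Emit:
carry_out([
  [0,0,0,0,0.715],
  [0,0,0,0,0.715],
])

```text
t: 6.4
eef_pos: [448.3, 84.7, 49.2]
tcp_rot: [3.14, -0.0, 1.677]
ft_force: [-0.1, 0.7, -1.0]
opening: 0.293
grip_force: 30.0
```

Emit:
carry_out([
  [0,0,0,0,0.71],
  [0,0,0,0,0.71],
])

```text
t: 6.6
eef_pos: [448.2, 84.7, 48.8]
tcp_rot: [3.141, -0.0, 1.677]
ft_force: [-0.2, 0.1, -0.1]
opening: 0.295
grip_force: 24.9
```

Emit:
carry_out([
  [0,0,0,0,0.709],
  [0,0,0,0,0.709],
])

```text
t: 6.8
eef_pos: [448.1, 84.7, 48.6]
tcp_rot: [-3.142, -0.0, 1.677]
ft_force: [-0.7, -0.1, 0.0]
opening: 0.293
grip_force: 19.4
```

Emit:
carry_out([
  [0,0,0,0,0.708],
  [0,0,0,0,0.708],
])

```text
t: 7.0
eef_pos: [448.1, 84.7, 48.6]
tcp_rot: [3.142, -0.0, 1.677]
ft_force: [0.1, 0.4, -0.9]
opening: 0.297
grip_force: 14.2
```

Emit:
carry_out([
  [0,0,0,0,0.707],
  [0,0,0,0,0.707],
])

```text
t: 7.2
eef_pos: [448.1, 84.7, 48.6]
tcp_rot: [3.142, -0.0, 1.677]
ft_force: [0.3, 0.5, -0.8]
opening: 0.295
grip_force: 9.3
```

```bash
python3 -c "
from h import *
go();print(env.state()['moment'])"
```

```text
t 7.2 p [448.1  84.7  48.6] rpy deg [180.   -0.   96.1] F [ 0.3  0.5 -0.8] op 28.0 gf 9.3 q [ 0.04  0.54  2.13  0.    0.47 -0.06]
[-0.01877073  0.05423117 -0.02056579]
```

Grip scales ~5 N per 0.001, so I slacken to ~4 N.

Emit:
carry_out([
  [0,0,0,0,0.706],
  [0,0,0,0,0.706],
  [0,0,0,0,0.706],
  [0,0,0,0,0.706],
  [0,0,0,0,0.706],
])

```text
t: 7.7
eef_pos: [448.2, 84.7, 48.6]
tcp_rot: [3.141, -0.0, 1.677]
ft_force: [-0.7, -0.1, -0.3]
opening: 0.291
grip_force: 2.5
```

```bash
python3 -c "
from h import *
go()
im=[cv2.resize(cv2.cvtColor(env.read_camera(n)['color'],4)[100:260,150:350],None,fx=2,fy=2,interpolation=2) for n in ('scene','top')]
w=cv2.cvtColor(env.read_camera('wrist')['color'],4)[150:384,100:400]
o=np.zeros((560,800,3),np.uint8);o[:320]=np.hstack(im);o[320:554,:300]=w
cv2.imwrite('pics/l2.png',o)"
```

```text
t 7.7 p [448.2  84.7  48.6] rpy deg [180.   -0.   96.1] F [-0.7 -0.1 -0.3] op 27.7 gf 2.5 q [ 0.04  0.54  2.13  0.    0.47 -0.06]
```

View pics/l2.png

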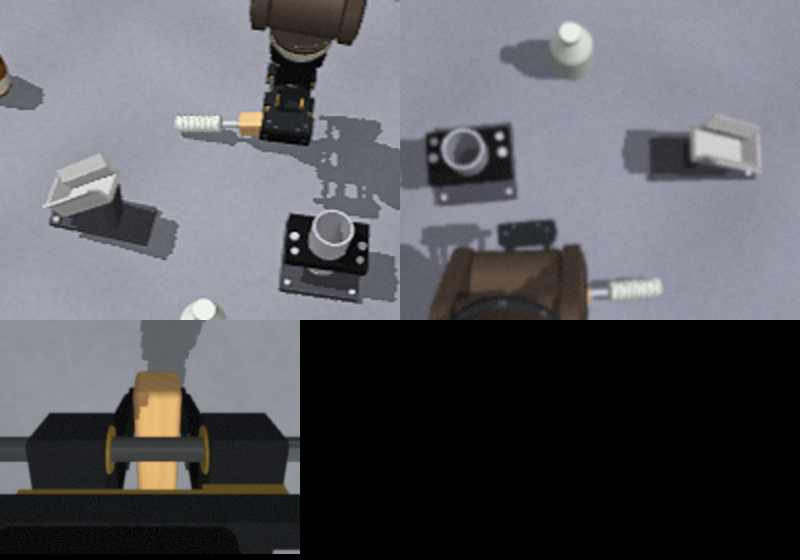

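The bristle end has drooped onto the bench (shadow meets bristles, scene crop ~(178,123)). Raising slowly with a slack grip will tilt it to ~45°, then I tighten.

Emit:
carry_out([
  [0,0,-5,0,0.706],
  [0,0,-7,0,0.706],
  [0,0,-7,0,0.706],
  [0,0,-7,0,0.706],
  [0,0,-7,0,0.706],
  [0,0,-7,0,0.706],
  [0,0,-7,0,0.706],
  [0,0,-7,0,0.706],
  [0,0,-7,0,0.706],
  [0,0,-7,0,0.706],
  [0,0,-7,0,0.706],
  [0,0,0,0,0.706],
])

```text
t: 9.05
eef_pos: [448.5, 84.7, 124.5]
tcp_rot: [3.14, -0.0, 1.677]
ft_force: [-0.6, 2.0, 1.1]
opening: 0.295
grip_force: 2.6
```

Emit:
carry_out([
  [0,0,0,0,0.706],
  [0,0,0,0,0.8],
  [0,0,0,0,1],
])

```text
t: 9.35
eef_pos: [448.3, 84.7, 123.6]
tcp_rot: [3.141, -0.0, 1.677]
ft_force: [0.7, 2.0, 3.5]
opening: 0.296
grip_force: 30.0
```

```bash
cat >> h.py <<'E'
def tip(guess=None):
    "bristle mask extents in scene/top around the gripper; prints min-area rect of white blobs"
    for n in("scene","top"):
        c=env.read_camera(n);im=c["color"].astype(int)
        m=((im.min(2)>140)&(im[...,1]>=im[...,2]+2)).astype(np.uint8)
        k,l,st,ce=cv2.connectedComponentsWithStats(m)
        for i in range(1,k):
            if st[i,4]>25 and 60<ce[i,1]<290 and 120<ce[i,0]<380:
                r=cv2.minAreaRect(np.argwhere(l==i)[:,::-1].astype(np.float32)); print(n,ce[i].round(1),st[i],cv2.boxPoints(r).round(0).tolist())
        m=((im[...,0]>im[...,2]+60)).astype(np.uint8)
        k,l,st,ce=cv2.connectedComponentsWithStats(m)
        for i in range(1,k):
            if st[i,4]>15 and 60<ce[i,1]<290 and 120<ce[i,0]<380:print(n,"orange",ce[i].round(1),st[i])
E
python3 -c "
from h import *
go();tip()
for n in('scene','top'):
    c=env.read_camera(n);g=np.array(env.state()['eef_pos'])+[0,0,11]
    d=np.array([-.105,.994,0])
    for a in(30,45,60,75,90):
        a=np.radians(a);u=np.cos(a)*d+[0,0,np.sin(a)];o=g-8*(np.array([0,0,np.cos(a)])-np.sin(a)*d)
        print(n,round(np.degrees(a)),'tip',proj(c,o-168*u).round(1),'bristle base',proj(c,o-98*u).round(1),(o-168*u).round(0))
"
```

```text
t 9.35 p [448.3  84.7 123.6] rpy deg [180.   -0.   96.1] F [0.7 2.  3.5] op 28.1 gf 30.0 q [ 0.04  0.4   2.07  0.    0.67 -0.06]
scene [141.  145.1] [135 141  14   8  39] [[134.0, 145.0], [135.0, 141.0], [149.0, 145.0], [147.0, 149.0]]
scene [259.9 160.8] [250 154  22  14 170] [[248.0, 161.0], [269.0, 153.0], [272.0, 161.0], [252.0, 169.0]]
scene [187.  185.2] [177 178  22  18  79] [[173.0, 188.0], [196.0, 176.0], [200.0, 183.0], [177.0, 195.0]]
scene [200.5 192.6] [194 189  14   9  43] [[194.0, 191.0], [207.0, 189.0], [208.0, 196.0], [195.0, 198.0]]
scene [249.8 264.2] [240 250  23  30 495] [[240.0, 250.0], [262.0, 250.0], [262.0, 279.0], [240.0, 279.0]]
scene orange [142.8 138.4] [133 132  19  11  96]
scene orange [279.9 152.8] [275 146  15  13  98]
top [237.6 122.2] [228 112  18  24 277] [[228.0, 112.0], [245.0, 112.0], [245.0, 135.0], [228.0, 135.0]]
top [254.8 245.2] [244 241  22  10 185] [[244.0, 241.0], [265.0, 241.0], [265.0, 250.0], [244.0, 250.0]]
scene 30 tip [245.2 156.7] bristle base [265.2 152.4] [463. -56.  44.]
scene 45 tip [254. 164.] bristle base [270.5 156.8] [460. -28.  10.]
scene 60 tip [264.9 169.9] bristle base [277.1 160.4] [456.   8. -15.]
scene 75 tip [277.2 174. ] bristle base [284.8 162.9] [452.  49. -30.]
scene 90 tip [290.5 176.4] bristle base [293.  164.2] [447.  93. -33.]
top 30 tip [271.7 243.1] bristle base [249.3 245. ] [463. -56.  44.]
top 45 tip [260.7 244.4] bristle base [242.7 245.8] [460. -28.  10.]
top 60 tip [247.7 245.9] bristle base [234.7 246.7] [456.   8. -15.]
top 75 tip [233.3 247.3] bristle base [225.7 247.6] [452.  49. -30.]
top 90 tip [218.1 248.8] bristle base [216.1 248.5] [447.  93. -33.]
```

Tip measured at scene (250,165), top col 265 → tilt ≈ 42–45° as planned. Lift, align yaw with the cradle, go above it.

Emit:
carry_out([
  [0,0,-20,0,1],
  [0,0,-40,0,1],
  [0,0,-40,2.6,1],
  [0,0,-36,2.6,1],
  [0,0,-10,0,1],
  [0,0,0,0,1],
  [0,0,0,0,1],
])

```text
t: 10.25
eef_pos: [447.5, 84.6, 268.2]
tcp_rot: [-3.139, -0.0, 1.587]
ft_force: [0.2, 0.1, -1.4]
opening: 0.294
grip_force: 30.0
```

```bash
python3 -c "
from h import *
go((648.4,-84,270),(648.4,-84,163));tip()"
```

```text
t 10.25 p [447.5  84.6 268.2] rpy deg [-179.9   -0.    90.9] F [ 0.2  0.1 -1.4] op 27.9 gf 30.0 q [0.04 0.2  1.89 0.   1.06 0.03]
to (648.4, -84, 270) [-171.7  198.3   -2.2]
to (648.4, -84, 163) [ -0.    0.2 107. ]
scene [262.5 127.4] [251 120  25  16 197] [[250.0, 128.0], [272.0, 119.0], [276.0, 128.0], [253.0, 137.0]]
scene [188.7 183.5] [180 178  19  12  46] [[179.0, 187.0], [196.0, 177.0], [198.0, 181.0], [181.0, 191.0]]
scene [200.3 192.2] [193 187  16   9  43] [[193.0, 192.0], [208.0, 187.0], [210.0, 193.0], [195.0, 197.0]]
scene [249.6 263.4] [240 250  22  30 451] [[240.0, 250.0], [261.0, 250.0], [261.0, 279.0], [240.0, 279.0]]
scene orange [287.1 118.5] [279 112  22  14 165]
scene orange [142.8 138.4] [133 132  19  11  96]
top [180.7  64.6] [175  61  13   8  36] [[175.0, 68.0], [175.0, 61.0], [187.0, 61.0], [187.0, 68.0]]
top [237.5 122.2] [226 111  20  26 283] [[223.0, 121.0], [235.0, 108.0], [253.0, 126.0], [240.0, 138.0]]
top [256.5 248. ] [244 243  26  11 259] [[244.0, 243.0], [269.0, 243.0], [269.0, 253.0], [244.0, 253.0]]
```

```bash
cat >> h.py <<'E'
def tri(ps,pt,x0):
    C={n:env.read_camera(n) for n in("scene","top")}
    f=lambda X:np.r_[proj(C["scene"],X)-ps,proj(C["top"],X)-pt]
    r=least_squares(f,x0);return r.x,r.fun
E
python3 -c "
from h import *
X,e=tri((262.5,127.4),(256.5,248),(450,0,200));g=env.state()['eef_pos']+[0,0,11]
d=X-g;print(X,e,d,np.linalg.norm(d),np.degrees(np.arctan2(-d[2],-d[1])))"
```

```text
[447.7043427  -11.1848216  177.13131604] [-0.21530788 -0.0238289  -0.17889431  0.0250743 ] [-4.79144088e-02 -9.57936214e+01 -1.02235821e+02] 140.10204569295954 46.8632618218822
```

Emit:
carry_out([
  [-20,23,0,0,1],
  [-38,44,0,0,0.9],
  [-38,44,0,0,1],
  [-38,44,0,0,1],
  [-28,32,0,0,1],
  [-10,11,0,0,1],
  [0,0,0,0,1],
  [0,0,0,0,1],
])

```text
t: 11.25
eef_pos: [629.4, -68.3, 268.5]
tcp_rot: [-3.14, -0.001, 1.586]
ft_force: [-0.1, 0.4, -0.2]
opening: 0.292
grip_force: 30.0
```

Emit:
carry_out([
  [-8,19,0,0,1],
  [0,0,0,0,1],
  [0,0,0,0,1],
])

```text
t: 11.55
eef_pos: [648.3, -75.4, 269.5]
tcp_rot: [-3.141, -0.0, 1.587]
ft_force: [-0.7, 0.2, -0.9]
opening: 0.291
grip_force: 30.0
```

```bash
python3 -c "
from h import *
go((649,-76,200),(649,-76,163));tip()
im=[cv2.resize(cv2.cvtColor(env.read_camera(n)['color'],4)[a:a+150,b:b+130],None,fx=3,fy=3,interpolation=2) for n,a,b in (('scene',110,150),('top',110,230))]
cv2.imwrite('pics/l3.png',np.hstack(im))"
```

```text
t 11.55 p [648.3 -75.4 269.5] rpy deg [-180.    -0.    90.9] F [-0.7  0.2 -0.9] op 27.6 gf 30.0 q [-0.22  0.49  1.42  0.    1.22 -0.23]
to (649, -76, 200) [-0.6  0.7 69.5]
to (649, -76, 163) [-0.  0. 37.]
scene [142.8 145.1] [135 141  16   8  63] [[135.0, 147.0], [135.0, 141.0], [150.0, 142.0], [150.0, 149.0]]
scene [182.2 174.6] [172 168  24  14 204] [[170.0, 173.0], [192.0, 165.0], [196.0, 175.0], [174.0, 183.0]]
scene [183.2 187.9] [176 182  17  16  57] [[172.0, 192.0], [186.0, 179.0], [192.0, 186.0], [178.0, 199.0]]
scene [250.4 264.6] [240 250  23  30 541] [[240.0, 250.0], [262.0, 250.0], [262.0, 279.0], [240.0, 279.0]]
scene orange [142.9 138.3] [133 132  19  11 105]
scene orange [200.5 142.5] [199 139   4   8  20]
scene orange [223.8 161.6] [220 156   9  12  61]
top [236.2 123.4] [225 112  21  27 372] [[222.0, 122.0], [236.0, 108.0], [253.0, 126.0], [239.0, 139.0]]
```

View pics/l3.png

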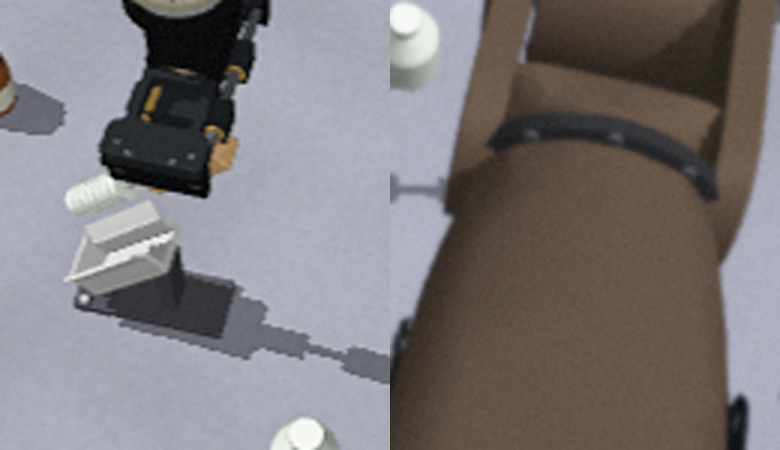

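Scene view: brush bristles (crop ~65,200) right above the channel, parallel to it; top view blocked by the arm. Check the tip offset numerically, and descend part-way.

```bash
python3 -c "
from h import *
c=env.read_camera('scene');g=env.state()['eef_pos']+[0,0,11]
d=np.array([-.016,1,0])
for L in(168,175):
  for a in(40,43.4,46):
    r=np.radians(a);u=np.cos(r)*d+[0,0,np.sin(r)];o=g-8*(np.array([0,0,np.cos(r)])-np.sin(r)*d)
    print(L,a,proj(c,o-L*u).round(1),proj(c,o-(L-35)*u).round(1),(o-L*u-g+[0,0,11]).round(1))"
```

```text
168 40 [173. 174.] [181.5 171.3] [   2.  -123.6 -103.1]
168 43.4 [176.1 176. ] [183.9 172.9] [   1.9 -116.6 -110.2]
168 46 [178.4 177.5] [185.9 174.2] [   1.8 -110.9 -115.4]
175 40 [171.4 174.5] [179.8 171.8] [   2.1 -128.9 -107.6]
175 43.4 [174.5 176.6] [182.3 173.5] [   1.9 -121.7 -115.1]
175 46 [177.  178.2] [184.3 174.8] [   1.9 -115.8 -120.4]
```

Emit:
carry_out([
  [0,0.5,20,0,1],
  [0,0,35,0,1],
  [0,0,20,0,1],
  [0,0,5,0,1],
  [0,0,0,0,1],
])

```text
t: 12.3
eef_pos: [649.5, -76.2, 189.6]
tcp_rot: [-3.141, -0.0, 1.586]
ft_force: [-0.1, -0.5, 0.1]
opening: 0.291
grip_force: 30.0
```

Emit:
carry_out([
  [0,0,6,0,1],
  [0,-0.5,6,0,1],
  [0,-0.5,4,0,0.72],
  [0,0,3,0,0.708],
  [0,0,2,0,0.707],
  [0,0,0,0,0.707],
])

```text
t: 12.9
eef_pos: [648.7, -76.7, 168.7]
tcp_rot: [3.141, 0.001, 1.586]
ft_force: [0.2, -2.5, -0.0]
opening: 0.293
grip_force: 10.3
```

Emit:
carry_out([
  [0,0,2,0,0.707],
  [0,0,2,0,0.707],
  [0,0,0,0,0.707],
])

```text
t: 13.2
eef_pos: [648.7, -76.3, 164.4]
tcp_rot: [3.141, -0.0, 1.586]
ft_force: [0.6, -0.8, 0.6]
opening: 0.292
grip_force: 8.2
```

Emit:
carry_out([
  [-2,0,2,0,0.707],
  [-2,0,2,0,0.707],
  [0,0,0,0,0.707],
])

```text
t: 13.5
eef_pos: [648.8, -79.7, 161.2]
tcp_rot: [3.141, -0.001, 1.586]
ft_force: [-0.6, 4.3, 6.9]
opening: 0.292
grip_force: 8.1
```

Emit:
carry_out([
  [-2,0,2,0,0.707],
  [-2,0,2,0,0.707],
  [0,0,0,0,0.707],
])

```text
t: 13.8
eef_pos: [648.9, -83.7, 157.4]
tcp_rot: [3.141, -0.001, 1.586]
ft_force: [-1.5, 4.2, 7.7]
opening: 0.299
grip_force: 8.1
```

```bash
python3 -c "
from h import *
go();tip()"
```

```text
t 13.8 p [648.9 -83.7 157.4] rpy deg [ 1.80e+02 -1.00e-01  9.09e+01] F [-1.5  4.2  7.7] op 28.4 gf 8.1 q [-0.23  0.6   1.55  0.    0.99 -0.25]
scene [143.4 144.9] [135 140  18   9  69] [[135.0, 141.0], [152.0, 140.0], [152.0, 148.0], [135.0, 149.0]]
scene [182.3 192.9] [173 182  18  22 159] [[168.0, 189.0], [188.0, 181.0], [193.0, 196.0], [173.0, 203.0]]
scene [250.5 264.6] [240 250  23  30 544] [[240.0, 250.0], [262.0, 250.0], [262.0, 279.0], [240.0, 279.0]]
scene orange [143.  138.3] [133 132  19  11 107]
scene orange [224.8 186.3] [220 180  10  12  58]
top [236.1 123.4] [225 112  21  27 374] [[222.0, 122.0], [235.0, 108.0], [253.0, 126.0], [239.0, 139.0]]
```

Force plateaus at ~8 N: the tip is on the stop and the handle slips in the pads. Settle, release, retreat.

Emit:
carry_out([
  [0,0,0,0,0.706],
  [0,0,0,0,0.706],
  [0,0,0,0,0.705],
  [0,0,0,0,0.7],
  [0,0,0,0,0.6],
  [0,0,0,0,0.3],
  [0,0,0,0,0],
  [0,0,0,0,0],
  [0,0,0,0,0],
  [0,0,0,0,0],
  [0,0,0,0,0],
  [0,0,0,0,0],
])

```text
t: 15.1
eef_pos: [648.7, -84.3, 156.6]
tcp_rot: [3.142, -0.0, 1.586]
ft_force: [-0.1, -0.4, -0.4]
opening: 0.915
grip_force: 0.0
```

Emit:
carry_out([
  [0,0,-15,0,0],
  [0,0,-35,0,0],
  [0,0,-45,0,0],
  [0,0,-30,0,0],
  [0,0,-5,0,0],
  [0,0,0,0,0],
])

```text
t: 15.7
eef_pos: [648.8, -84.4, 287.2]
tcp_rot: [3.14, 0.0, 1.586]
ft_force: [0.1, -0.5, -0.6]
opening: 0.999
grip_force: 0.0
```

```bash
python3 -c "
from h import *
go()
s=env.state();w=env.read_camera('wrist');sc=env.read_camera('scene')
R=Ro.from_euler('xyz',s['tcp_rot']).as_matrix();H=w['hand_eye']
def pw(X):
    c=np.linalg.inv(H)@np.append(R.T@(np.array(X)-s['eef_pos']),1);q=w['K']@c[:3];return q[:2]/q[2]
a=cv2.cvtColor(w['color'],4);b=cv2.cvtColor(sc['color'],4)
seat=np.array([650.2,-198.9,46]);u=np.array([-.0113,.707,.707])
for L in(0,70,100,190):
    for im,p in((a,pw(seat+L*u)),(b,proj(sc,seat+L*u))):
        print(L,p.round(1));im[int(round(p[1])),int(round(p[0]))]=(0,0,255)
b=cv2.resize(b[140:240,160:250],None,fx=4,fy=4,interpolation=0)
o=np.zeros((400,512+360,3),np.uint8);o[:384,:512]=a;o[:400,512:]=b
cv2.imwrite('pics/l4.png',o[:,72:])"
```

```text
t 15.7 p [648.8 -84.4 287.2] rpy deg [179.9   0.   90.9] F [ 0.1 -0.5 -0.6] op 94.9 gf 0.0 q [-0.23  0.48  1.4   0.    1.26 -0.25]
0 [255.7 236.6]
0 [180.7 196.7]
70 [255.5 219.5]
70 [194.9 191.7]
100 [255.4 210.4]
100 [201.5 189.4]
190 [255.  172.4]
190 [223.  181.8]
```

View pics/l4.png

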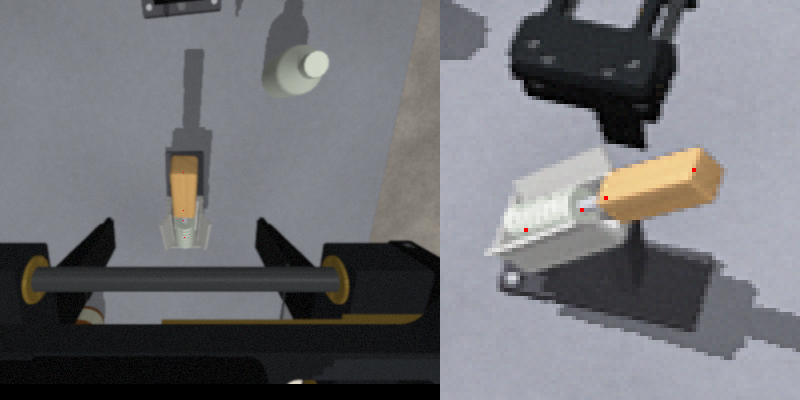

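Wrist and scene views show the brush in the channel, handle at wrist col ~184+72. I check numerically whether it is fully home from the handle's edges (wrist crop front edge row ~218, end row ~155; scene crop corners (697,150),(723,172)).

```bash
python3 -c "
from h import *
s=env.state();w=env.read_camera('wrist');sc=env.read_camera('scene')
R=Ro.from_euler('xyz',s['tcp_rot']).as_matrix();H=w['hand_eye']
def pw(X):
    c=np.linalg.inv(H)@np.append(R.T@(np.array(X)-s['eef_pos']),1);q=w['K']@c[:3];return q[:2]/q[2]
seat=np.array([650.2,-198.9,46]);u=np.array([-.0113,.707,.707]);n=np.array([.0113,-.707,.707]);y=np.array([-1,-.016,0])
for S in(0,8):
  for L,a,b in((100,1,14),(100,-1,14),(190,1,14),(190,-1,14),(190,1,-14),(190,-1,-14)):
    X=seat+(L+S)*u+b*n+14*a*y; p=proj(sc,X); print(S,L,a,b,'wrist crop',(pw(X)-[72,0]).round(1),'scene crop',((p-[160,140])*4+[440,0]+2).round(0))
# orange extents, sub-pixel-ish
for nme,im in(('w',w['color'].astype(int)),('s',sc['color'].astype(int))):
    m=((im[...,0]>im[...,2]+50)).astype(np.uint8);k,l,st,ce=cv2.connectedComponentsWithStats(m)
    for i in range(1,k):
        if st[i,4]>80:print(nme,st[i],ce[i])
"
```

```text
0 100 1 14 wrist crop [173.  221.3] scene crop [599. 172.]
0 100 -1 14 wrist crop [195.3 221.3] scene crop [586. 207.]
0 190 1 14 wrist crop [169.3 185.3] scene crop [684. 139.]
0 190 -1 14 wrist crop [198.3 185.3] scene crop [671. 176.]
0 190 1 -14 wrist crop [170.  161.5] scene crop [716. 163.]
0 190 -1 -14 wrist crop [197.6 161.4] scene crop [704. 199.]
8 100 1 14 wrist crop [172.7 218.8] scene crop [606. 169.]
8 100 -1 14 wrist crop [195.6 218.8] scene crop [593. 204.]
8 190 1 14 wrist crop [168.8 181.1] scene crop [692. 136.]
8 190 -1 14 wrist crop [198.6 181. ] scene crop [680. 173.]
8 190 1 -14 wrist crop [169.6 156.8] scene crop [724. 160.]
8 190 -1 -14 wrist crop [197.9 156.7] scene crop [712. 197.]
w [ 243  157   28   62 1532] [256.50718016 186.32767624]
w [ 94 256  26  48 544] [103.36397059 279.92279412]
w [399 257  22  47 330] [412.21212121 283.13030303]
w [235 315 256   9 998] [397.5250501 319.7995992]
s [133 131  20  13 126] [143.34126984 137.96031746]
s [199 177  31  19 383] [214.51958225 185.96344648]
s [ 375  330   96   54 4261] [420.88476883 356.63177658]
```

Row/column offsets are within calibration, and pushing already gave a plateau. I re-grip and push once more down-slope to confirm.

Emit:
carry_out([
  [0,0,30,0,0],
  [0,0,45,0,0],
  [0,0,35,0,0],
  [0,0,15,0,0],
  [0,0,5,0,0],
  [0,0,0,0,0.5],
  [0,0,0,0,0.6],
  [0,0,0,0,0.69],
  [0,0,0,0,0.69],
  [0,0,0,0,0.69],
  [0,0,0,0,0.709],
  [0,0,0,0,0.709],
])

```text
t: 17.1
eef_pos: [648.8, -84.4, 156.8]
tcp_rot: [3.141, -0.0, 1.586]
ft_force: [-0.1, 0.5, -0.4]
opening: 0.469
grip_force: 0.0
```

Emit:
carry_out([
  [-1.5,0,1.5,0,0.71],
  [-1.5,0,1.5,0,0.71],
  [0,0,0,0,0.71],
])

```text
t: 17.4
eef_pos: [648.6, -87.6, 153.2]
tcp_rot: [-3.141, -0.0, 1.586]
ft_force: [0.8, -0.7, -1.1]
opening: 0.298
grip_force: 3.0
```

```bash
python3 -c "
from h import *
go();tip()"
```

```text
t 17.4 p [648.6 -87.6 153.2] rpy deg [-180.    -0.    90.9] F [ 0.8 -0.7 -1.1] op 28.3 gf 3.0 q [-0.24  0.6   1.55  0.    0.99 -0.25]
scene [143.1 145.1] [135 141  18   8  67] [[135.0, 147.0], [135.0, 141.0], [152.0, 142.0], [152.0, 149.0]]
scene [181.1 193.6] [172 182  17  22 138] [[172.0, 203.0], [181.0, 180.0], [193.0, 184.0], [183.0, 208.0]]
scene [250.4 264.6] [240 249  23  31 542] [[240.0, 249.0], [262.0, 249.0], [262.0, 279.0], [240.0, 279.0]]
scene orange [143.1 138.2] [133 131  19  12 106]
scene orange [224.5 186. ] [219 179  11  13  82]
top [236.1 123.4] [225 112  21  27 378] [[222.0, 122.0], [235.0, 108.0], [253.0, 126.0], [239.0, 139.0]]
```

Emit:
carry_out([
  [3,0,-3,0,0.69],
  [0,0,0,0,0.709],
  [0,0,0,0,0.709],
  [0,0,0,0,0.709],
])

```text
t: 17.9
eef_pos: [648.8, -84.1, 157.0]
tcp_rot: [3.141, -0.0, 1.586]
ft_force: [-2.0, 2.4, 5.1]
opening: 0.293
grip_force: 18.8
```

Emit:
carry_out([
  [-0.7,0,0.7,0,0.709],
  [-0.7,0,0.7,0,0.709],
  [0,0,0,0,0.709],
])

```text
t: 18.2
eef_pos: [648.9, -84.3, 156.9]
tcp_rot: [3.14, -0.002, 1.586]
ft_force: [-4.9, 10.5, 14.9]
opening: 0.293
grip_force: 18.7
```

Emit:
carry_out([
  [-0.7,0,0.7,0,0.709],
  [-0.7,0,0.7,0,0.709],
  [0,0,0,0,0.709],
])

```text
t: 18.5
eef_pos: [649.0, -85.2, 156.3]
tcp_rot: [3.14, -0.002, 1.586]
ft_force: [-5.8, 13.5, 23.1]
opening: 0.29
grip_force: 18.8
```

Force rises at once with no travel, so the brush was home on the stop. Now swing it upright about the tip, in the V of stop and floor, with slack grip.

Emit:
carry_out([
  [2,0,-3,0,0.708],
  [0,0,0,0,0.707],
  [0,0,0,0,0.707],
])

```text
t: 18.8
eef_pos: [648.8, -85.2, 156.8]
tcp_rot: [3.141, -0.0, 1.586]
ft_force: [-1.0, 2.4, 4.7]
opening: 0.295
grip_force: 7.9
```

Emit:
carry_out([
  [-7.7,0,-7.5,0,0.707],
  [-7.7,0,-7.5,0,0.707],
  [-8.5,0,-6.3,0,0.707],
  [-8.5,0,-6.3,0,0.707],
  [-9.2,0,-5,0,0.707],
  [-9.2,0,-5,0,0.707],
  [-9.5,0,-3.5,0,0.707],
  [-9.5,0,-3.5,0,0.707],
  [-9.9,0,-2,0,0.707],
  [-9.9,0,-2,0,0.707],
  [0,0,0,0,0.707],
])

```text
t: 19.9
eef_pos: [650.1, -176.1, 205.5]
tcp_rot: [3.141, 0.0, 1.585]
ft_force: [-0.1, 0.4, -1.1]
opening: 0.294
grip_force: 7.9
```

```bash
python3 -c "
from h import *
go((649,-194,206));tip()"
```

```text
t 19.9 p [ 650.1 -176.1  205.5] rpy deg [180.    0.   90.8] F [-0.1  0.4 -1.1] op 28.0 gf 7.9 q [-0.36  0.58  1.45 -0.    1.12 -0.38]
to (649, -194, 206) [-17.9  -1.4  -0.5]
scene [143.  145.1] [135 141  18   8  65] [[135.0, 147.0], [135.0, 141.0], [152.0, 142.0], [152.0, 149.0]]
scene [149.8 179.9] [143 176  19   9 102] [[142.0, 183.0], [143.0, 175.0], [161.0, 179.0], [160.0, 187.0]]
scene [185.3 185. ] [178 179  17  14  43] [[176.0, 189.0], [193.0, 177.0], [195.0, 181.0], [178.0, 192.0]]
scene [250.4 264.6] [240 249  23  31 544] [[240.0, 249.0], [262.0, 249.0], [262.0, 279.0], [240.0, 279.0]]
scene orange [142.9 138.2] [133 131  19  12 106]
scene orange [159.5 153.2] [157 149   6  11  23]
scene orange [186.4 166.6] [176 159  18  16 140]
top [236. 124.] [225 112  21  27 377] [[222.0, 123.0], [236.0, 109.0], [253.0, 126.0], [239.0, 140.0]]
```

The tip slipped over the stop (bristles at scene (150,180)) so it is still tilted. I'll go over free bench and let it droop with the tip supported, as before.

Emit:
carry_out([
  [0,0,-30,0,1],
  [0,0,-45,0,1],
  [10,-30,-15,0,1],
  [30,-38,0,0,1],
  [32,-38,0,0,1],
  [34,-32,0,0,1],
  [34,-30,0,0,1],
  [34,-20,0,0,1],
  [10,-10,0,0,1],
  [0,0,0,0,1],
  [0,0,0,0,1],
])

```text
t: 21.1
eef_pos: [450.0, 5.9, 295.6]
tcp_rot: [3.141, 0.0, 1.587]
ft_force: [-0.4, -0.8, -0.9]
opening: 0.296
grip_force: 30.0
```

```bash
python3 -c "
from h import *
go();tip()"
```

```text
t 21.1 p [450.    5.9 295.6] rpy deg [180.    0.   90.9] F [-0.4 -0.8 -0.9] op 28.1 gf 30.0 q [-0.13  0.16  1.86 -0.    1.12 -0.15]
scene [236.8 113.4] [225 106  25  16 200] [[224.0, 114.0], [246.0, 105.0], [250.0, 114.0], [227.0, 123.0]]
scene [184.9 184.9] [179 182  12   9  34] [[178.0, 185.0], [189.0, 181.0], [192.0, 187.0], [181.0, 191.0]]
scene [200.5 192.2] [195 188  13  10  35] [[194.0, 193.0], [202.0, 186.0], [207.0, 192.0], [199.0, 199.0]]
scene [249.6 263.6] [240 250  22  30 457] [[240.0, 250.0], [261.0, 250.0], [261.0, 279.0], [240.0, 279.0]]
scene orange [284.2  96.4] [283  91   4  11  28]
scene orange [260.  105.1] [253  99  19  13 135]
scene orange [142.4 138.5] [133 132  19  11  92]
top [181.1  64.6] [174  60  14   9  53] [[174.0, 67.0], [175.0, 59.0], [188.0, 61.0], [187.0, 69.0]]
top [237.5 122.4] [227 111  19  26 293] [[222.0, 125.0], [232.0, 109.0], [252.0, 120.0], [243.0, 136.0]]
```

Emit:
carry_out([
  [0,0,45,0,1],
  [0,0,45,0,1],
  [0,0,40,0,1],
  [0,0,27,0,1],
  [0,0,8,0,1],
  [0,0,3,0,0.71],
  [0,0,0,0,0.707],
  [0,0,0,0,0.706],
  [0,0,0,0,0.706],
])

```text
t: 22.1
eef_pos: [449.8, 6.1, 128.4]
tcp_rot: [3.14, 0.0, 1.586]
ft_force: [0.3, 0.4, -1.8]
opening: 0.293
grip_force: 5.6
```

Emit:
carry_out([
  [-8.2,0,-6,0,0.706],
  [-8.2,0,-6,0,0.706],
  [-9.2,0,-5.4,0,0.706],
  [-9.2,0,-5.4,0,0.706],
  [-9.8,0,-4,0,0.706],
  [-9.8,0,-4,0,0.706],
  [-10.4,0,-2.6,0,0.706],
  [-10.4,0,-2.6,0,0.706],
  [-10.7,0,-1.2,0,0.706],
  [-10.7,0,-1.2,0,0.706],
  [0,0,0,0,0.706],
])

```text
t: 23.2
eef_pos: [450.9, -91.6, 165.8]
tcp_rot: [3.141, 0.0, 1.585]
ft_force: [-0.4, 0.4, -0.6]
opening: 0.296
grip_force: 2.5
```

```bash
python3 -c "
from h import *
go();tip()
for n in('scene','top'):
    c=env.read_camera(n);g=env.state()['eef_pos']+[0,0,11]
    d=np.array([-.016,1,0])
    for a in(45,60,75,90,105):
        a=np.radians(a);u=np.cos(a)*d+[0,0,np.sin(a)];o=g-5*(np.array([0,0,np.cos(a)])-np.sin(a)*d)
        print(n,round(np.degrees(a)),'tip',proj(c,o-168*u).round(1),'bc',proj(c,o-133*u).round(1))"
```

```text
t 23.2 p [450.9 -91.6 165.8] rpy deg [180.    0.   90.8] F [-0.4  0.4 -0.6] op 28.1 gf 2.5 q [-0.34  0.34  2.02 -0.    0.79 -0.36]
scene [212.  140.9] [203 131  19  18 158] [[201.0, 142.0], [221.0, 131.0], [225.0, 138.0], [206.0, 150.0]]
scene [141.5 145.1] [135 141  14   8  49] [[134.0, 146.0], [135.0, 141.0], [149.0, 143.0], [148.0, 149.0]]
scene [200.9 192.6] [194 188  14  10  48] [[194.0, 188.0], [207.0, 188.0], [207.0, 197.0], [194.0, 197.0]]
scene [250.  264.4] [240 250  23  30 512] [[240.0, 250.0], [262.0, 250.0], [262.0, 279.0], [240.0, 279.0]]
scene orange [242.8 124. ] [240 119   7  12  61]
scene orange [227.2 133.8] [222 131  14   7  57]
scene orange [142.9 138.3] [133 132  19  11 100]
top [179.9  63.2] [172  57  19  11  83] [[172.0, 67.0], [172.0, 57.0], [190.0, 57.0], [190.0, 67.0]]
top [237.5 122.5] [228 111  18  27 291] [[227.0, 112.0], [243.0, 110.0], [248.0, 136.0], [232.0, 139.0]]
scene 45 tip [200.2 142. ] bc [206.9 138.5]
scene 60 tip [211.7 149.2] bc [216.3 144.4]
scene 75 tip [224.3 154.6] bc [226.5 148.8]
scene 90 tip [237.4 158.1] bc [237.2 151.6]
scene 105 tip [250.5 159.5] bc [247.8 152.6]
top 45 tip [328.  247.6] bc [320.6 247.5]
top 60 tip [313.  247.8] bc [308.5 247.7]
top 75 tip [297.2 248. ] bc [295.6 247.8]
top 90 tip [281.3 248.1] bc [282.5 247.9]
top 105 tip [265.8 248.2] bc [269.9 248. ]
```

It only reached ~53° (pad friction). Use a lighter grip close over the bench, then drag the tip upright with bench friction.

Emit:
carry_out([
  [0,0,12,0,0.706],
  [0,0,12,0,0.706],
  [0,0,4,0,0.706],
  [0,0,0,0,0.7058],
  [0,0,0,0,0.7058],
  [0,0,0,0,0.7058],
])

```text
t: 24.0
eef_pos: [451.0, -90.3, 138.3]
tcp_rot: [3.141, 0.0, 1.586]
ft_force: [-0.6, -0.1, 0.6]
opening: 0.295
grip_force: 1.4
```

Emit:
carry_out([
  [0,0,0,0,0.7057],
  [0,0,0,0,0.7057],
  [-2,0,-2,0,0.7057],
  [-2,0,-2,0,0.7057],
  [-3,0,-2,0,0.7057],
  [-3,0,-2,0,0.7057],
])

```text
t: 24.6
eef_pos: [451.0, -100.7, 146.0]
tcp_rot: [3.141, -0.0, 1.586]
ft_force: [-0.6, 0.1, -0.9]
opening: 0.296
grip_force: 0.8
```

```bash
cat >> h.py <<'E'
def angs(off=5,L=168):
    for n in('scene',):
        c=env.read_camera(n);g=env.state()['eef_pos']+[0,0,11];d=np.array([-.016,1,0])
        for a in(45,50,55,60,65,70,75,80,85,90,95):
            a=np.radians(a);u=np.cos(a)*d+[0,0,np.sin(a)];o=g-off*(np.array([0,0,np.cos(a)])-np.sin(a)*d)
            print(n,round(np.degrees(a)),'tip',proj(c,o-L*u).round(1),'bc',proj(c,o-(L-35)*u).round(1),'tipz',(o-L*u)[2].round(0))
E
python3 -c "
from h import *
go();tip();angs()"
```

```text
t 24.6 p [ 451.  -100.7  146. ] rpy deg [180.   -0.   90.9] F [-0.6  0.1 -0.9] op 28.1 gf 0.8 q [-0.36  0.37  2.03  0.    0.74 -0.38]
scene [216.9 148.2] [210 136  16  21 140] [[208.0, 152.0], [222.0, 136.0], [229.0, 142.0], [215.0, 158.0]]
scene [141.8 145.1] [135 141  14   8  52] [[134.0, 146.0], [135.0, 141.0], [149.0, 143.0], [148.0, 149.0]]
scene [194.  182.2] [190 178   9  10  32] [[189.0, 181.0], [197.0, 178.0], [200.0, 183.0], [192.0, 187.0]]
scene [184.4 185.7] [179 182  12   8  32] [[179.0, 184.0], [189.0, 182.0], [190.0, 187.0], [180.0, 189.0]]
scene [250.  264.4] [240 250  23  30 511] [[240.0, 250.0], [262.0, 250.0], [262.0, 279.0], [240.0, 279.0]]
scene orange [239.4 127.3] [237 120   7  15  55]
scene orange [143.  138.3] [133 132  19  11  99]
scene orange [226.9 139.2] [222 136  12   8  55]
top [179.1  62.4] [172  54  16  14  78] [[169.0, 62.0], [175.0, 53.0], [188.0, 63.0], [182.0, 71.0]]
top [329.3  61.8] [325  58   9  10  29] [[325.0, 58.0], [333.0, 58.0], [333.0, 67.0], [325.0, 67.0]]
top [237.4 122.4] [226 112  20  25 293] [[225.0, 115.0], [241.0, 109.0], [250.0, 133.0], [234.0, 139.0]]
scene 45 tip [197.7 145.3] bc [204.3 141.9] tipz 35.0
scene 50 tip [201.4 147.8] bc [207.3 144. ] tipz 25.0
scene 55 tip [205.2 150.1] bc [210.3 145.9] tipz 16.0
scene 60 tip [209.1 152.3] bc [213.5 147.6] tipz 9.0
scene 65 tip [213.1 154.3] bc [216.8 149.2] tipz 3.0
scene 70 tip [217.3 156. ] bc [220.2 150.7] tipz -3.0
scene 75 tip [221.5 157.6] bc [223.6 151.9] tipz -7.0
scene 80 tip [225.8 159. ] bc [227.1 153. ] tipz -9.0
scene 85 tip [230.1 160.1] bc [230.6 154. ] tipz -11.0
scene 90 tip [234.4 161. ] bc [234.1 154.7] tipz -11.0
scene 95 tip [238.8 161.7] bc [237.7 155.2] tipz -10.0
```

~64° now and tip on the bench; continue along the arc.

Emit:
carry_out([
  [-8,0,-3,0,0.7058],
  [-8,0,-2.5,0,0.7058],
  [-8,0,-2,0,0.7058],
  [-8,0,-1.5,0,0.7058],
  [-8,0,-1,0,0.7058],
  [-8,0,-0.5,0,0.7058],
  [-8,0,0,0,0.7058],
  [-8,0,0,0,0.7058],
  [0,0,0,0,0.7058],
])

```text
t: 25.65
eef_pos: [452.0, -165.3, 156.2]
tcp_rot: [3.142, 0.0, 1.585]
ft_force: [0.5, -0.4, 1.4]
opening: 0.297
grip_force: 1.3
```

```bash
python3 -c "
from h import *
go();tip();angs()"
```

```text
t 25.65 p [ 452.  -165.3  156.2] rpy deg [180.    0.   90.8] F [ 0.5 -0.4  1.4] op 28.2 gf 1.3 q [-0.49  0.38  1.98 -0.    0.78 -0.5 ]
scene [212.4 148.1] [208 139  10  19 128] [[208.0, 157.0], [209.0, 139.0], [217.0, 140.0], [216.0, 157.0]]
scene [141.7 145.1] [135 141  14   8  51] [[134.0, 147.0], [135.0, 141.0], [149.0, 143.0], [148.0, 149.0]]
scene [189.8 184.1] [179 178  25  16  78] [[176.0, 187.0], [200.0, 176.0], [203.0, 182.0], [179.0, 193.0]]
scene [198.9 193.7] [190 190  17   9  50] [[190.0, 198.0], [190.0, 190.0], [206.0, 190.0], [206.0, 198.0]]
scene [250.  264.5] [240 250  23  30 513] [[240.0, 250.0], [262.0, 250.0], [262.0, 279.0], [240.0, 279.0]]
scene orange [214.1 127.2] [209 114  11  25 137]
scene orange [142.6 138.3] [133 132  19  11  98]
top [180.6  64.1] [172  59  16  10  78] [[172.0, 67.0], [173.0, 58.0], [187.0, 59.0], [187.0, 68.0]]
top [237.4 122.5] [226 112  20  26 297] [[222.0, 124.0], [232.0, 108.0], [252.0, 121.0], [242.0, 137.0]]
scene 45 tip [178.4 139.4] bc [184.5 135.9] tipz 45.0
scene 50 tip [182.1 141.9] bc [187.6 138. ] tipz 35.0
scene 55 tip [186.  144.3] bc [190.7 139.9] tipz 27.0
scene 60 tip [190.  146.5] bc [194.  141.7] tipz 19.0
scene 65 tip [194.2 148.5] bc [197.3 143.3] tipz 13.0
scene 70 tip [198.4 150.3] bc [200.8 144.8] tipz 8.0
scene 75 tip [202.6 151.9] bc [204.2 146. ] tipz 4.0
scene 80 tip [206.9 153.2] bc [207.7 147.1] tipz 1.0
scene 85 tip [211.2 154.4] bc [211.2 148.1] tipz -1.0
scene 90 tip [215.5 155.3] bc [214.7 148.8] tipz -1.0
scene 95 tip [219.8 156. ] bc [218.2 149.3] tipz 0.0
```

~87°. A bit more, then press the flat end lightly on the bench to square it and tighten.

Emit:
carry_out([
  [-4,0,0,0,0.7058],
  [-4,0,0,0,0.7058],
  [0,0,1.5,0,0.7058],
  [0,0,1.5,0,0.7058],
  [0,0,0,0,0.706],
  [0,0,0,0,0.71],
  [0,0,0,0,1],
  [0,0,0,0,1],
])

```text
t: 26.6
eef_pos: [452.0, -172.3, 153.2]
tcp_rot: [-3.142, -0.0, 1.586]
ft_force: [0.5, -1.3, -0.7]
opening: 0.294
grip_force: 30.0
```

Emit:
carry_out([
  [0,0,-10,0,1],
  [0,0,-30,0,1],
  [0,0,-40,0,1],
  [0,0,-40,0,1],
  [0,0,-30,0,1],
  [0,0,0,0,1],
  [0,0,0,0,1],
])

```text
t: 27.3
eef_pos: [451.8, -172.2, 303.7]
tcp_rot: [3.141, 0.0, 1.586]
ft_force: [-0.1, 1.5, -1.6]
opening: 0.297
grip_force: 30.0
```

```bash
python3 -c "
from h import *
go();tip();angs()"
```

```text
t 27.3 p [ 451.8 -172.2  303.7] rpy deg [180.    0.   90.9] F [-0.1  1.5 -1.6] op 28.2 gf 30.0 q [-0.5   0.2   1.78  0.    1.16 -0.52]
scene [206.2 114.6] [202 104  11  23 171] [[202.0, 126.0], [202.0, 104.0], [212.0, 104.0], [212.0, 126.0]]
scene [141.2 145.2] [135 141  14   8  42] [[134.0, 146.0], [135.0, 141.0], [149.0, 143.0], [148.0, 149.0]]
scene [195.6 181.1] [191 177  10   9  29] [[190.0, 180.0], [200.0, 177.0], [202.0, 183.0], [192.0, 186.0]]
scene [183.3 187. ] [177 182  13  13  42] [[176.0, 193.0], [186.0, 180.0], [190.0, 183.0], [179.0, 196.0]]
scene [199.4 193.5] [191 190  15   8  35] [[191.0, 193.0], [193.0, 187.0], [206.0, 192.0], [204.0, 198.0]]
scene [249.8 264.2] [240 249  23  31 494] [[233.0, 272.0], [246.0, 246.0], [266.0, 256.0], [253.0, 282.0]]
scene orange [206.7  86.3] [201  70  12  32 198]
scene orange [142.8 138.4] [133 132  19  11  97]
top [237.3 122.7] [226 112  20  26 308] [[222.0, 124.0], [233.0, 108.0], [252.0, 122.0], [242.0, 137.0]]
top [320.8 247.2] [319 243   4   9  28] [[319.0, 243.0], [322.0, 243.0], [322.0, 251.0], [319.0, 251.0]]
scene 45 tip [167.3 106.2] bc [174.  101.4] tipz 191.0
scene 50 tip [171.6 109.3] bc [177.5 104. ] tipz 181.0
scene 55 tip [176.1 112.2] bc [181.1 106.3] tipz 173.0
scene 60 tip [180.7 114.8] bc [184.8 108.4] tipz 165.0
scene 65 tip [185.3 117.1] bc [188.6 110.4] tipz 159.0
scene 70 tip [190.1 119.2] bc [192.5 112.1] tipz 154.0
scene 75 tip [194.9 121.1] bc [196.4 113.6] tipz 150.0
scene 80 tip [199.7 122.6] bc [200.4 114.8] tipz 147.0
scene 85 tip [204.5 123.9] bc [204.3 115.8] tipz 145.0
scene 90 tip [209.4 124.9] bc [208.3 116.6] tipz 145.0
scene 95 tip [214.2 125.6] bc [212.2 117.1] tipz 146.0
```

```bash
cat >> h.py <<'E'
def tilt(show=True):
    "brush line in the tool's x-z plane, from the scene camera silhouette"
    s=env.state();p=s["eef_pos"];yaw=s["tcp_rot"][2];d=np.array([np.cos(yaw),np.sin(yaw),0]);nx=np.array([-d[1],d[0],0])
    c=env.read_camera("scene");im=c["color"].astype(int);o=-c["R"].T@c["t"]
    hue=((im[...,0]>im[...,2]+50)|((im.min(2)>135)&(im[...,1]>=im[...,2]+2))).astype(np.uint8)
    q=np.array([proj(c,p+[0,0,z]) for z in(11,-175)]);r0,r1=q[:,1].min(),q[:,1].max()+8
    P=[]
    for r in range(int(r0),int(r1)):
        mid=np.interp(r,q[:,1],q[:,0]);cols=np.array([k for k in range(int(mid)-16,int(mid)+17) if hue[r,k]])
        if 5<=len(cols)<=14:
            v=c["R"].T@np.linalg.solve(c["K"],[cols.mean(),r,1]);X=o+v*((p-o)@nx)/(v@nx);P.append([(X-p)@d,X[2]-p[2]])
    P=np.array(P);a,b=np.polyfit(P[:,1],P[:,0],1)
    print("n",len(P),"z range",P[:,1].min().round(),P[:,1].max().round(),"along-tool-x at grasp",round(b+11*a,1),"slope deg",round(np.degrees(np.arctan(a)),1),"at z=-150",round(b-150*a,1))
    return P
E
python3 -c "
from h import *
P=tilt();print(P[::4].round(1).tolist())"
```

```text
n 44 z range -160.0 16.0 along-tool-x at grasp 16.7 slope deg 7.2 at z=-150 -3.6
[[17.4, 16.3], [17.5, 3.6], [17.6, -9.6], [8.8, -25.1], [9.4, -38.8], [5.2, -54.1], [5.4, -80.0], [2.4, -96.2], [1.5, -112.3], [-2.4, -129.7], [-1.1, -146.2]]
```

Lean is about 5–7° (tip towards −y). I correct it against the bench.

Emit:
carry_out([
  [0,0,40,0,1],
  [0,0,45,0,1],
  [0,0,40,0,1],
  [0,0,20,0,1],
  [0,0,5,0,1],
  [0,0,0,0,1],
  [0,0,2,0,0.708],
  [0,0,0,0,0.707],
])

```text
t: 28.3
eef_pos: [452.0, -172.6, 152.2]
tcp_rot: [-3.142, 0.0, 1.586]
ft_force: [-5.7, -0.2, 17.4]
opening: 0.292
grip_force: 30.0
```

Emit:
carry_out([
  [-4,0,0.5,0,0.707],
  [-4,0,0,0,0.707],
  [-4,0,0,0,0.707],
  [-4,0,0.5,0,0.707],
  [0,0,0,0,0.707],
])

```text
t: 28.8
eef_pos: [452.2, -188.8, 150.3]
tcp_rot: [-3.141, -0.0, 1.586]
ft_force: [-1.2, 0.8, 5.5]
opening: 0.293
grip_force: 9.0
```

```bash
python3 -c "
from h import *
go();P=tilt();print(P[::4].round(1).tolist())"
```

```text
t 28.8 p [ 452.2 -188.8  150.3] rpy deg [-180.    -0.    90.9] F [-1.2  0.8  5.5] op 27.8 gf 9.0 q [-0.53  0.4   1.97 -0.    0.78 -0.55]
n 37 z range -160.0 20.0 along-tool-x at grasp 17.3 slope deg 1.4 at z=-150 13.3
[[18.5, 19.6], [18.4, 2.6], [18.3, -14.8], [11.7, -34.7], [9.9, -53.8], [17.9, -75.4], [15.6, -96.0], [15.4, -116.6], [13.4, -138.4], [13.2, -160.5]]
```

Emit:
carry_out([
  [0,0,0,0,0.71],
  [0,0,0,0,1],
  [0,0,0,0,1],
  [0,0,-10,0,1],
  [0,0,-30,0,1],
  [0,0,-40,0,1],
  [0,0,-40,0,1],
  [0,0,-20,0,1],
  [0,0,0,0,1],
  [0,0,0,0,1],
])

```text
t: 29.85
eef_pos: [452.1, -188.2, 290.1]
tcp_rot: [3.141, -0.0, 1.586]
ft_force: [0.7, 0.1, -0.7]
opening: 0.295
grip_force: 30.0
```

```bash
python3 -c "
from h import *
go();tip()
P=tilt();print(P[::3].round(1).tolist())
c=env.read_camera('scene');p=env.state()['eef_pos']
a=cv2.cvtColor(c['color'],4)
for y in(0,13):
  for z in(20,-11,-60,-90,-160): 
    q=proj(c,p+[0,y,z]);print(y,z,q.round(1))
t=cv2.cvtColor(env.read_camera('top')['color'],4)
w=cv2.cvtColor(env.read_camera('wrist')['color'],4)
o=np.zeros((600,800,3),np.uint8)
o[:480,:320]=cv2.resize(a[60:140,180:233],(320,480),interpolation=0)
o[:360,320:]=cv2.resize(w,(480,360))
o[360:600,320:680]=cv2.resize(t[180:280,250:400],(360,240),interpolation=0)
cv2.imwrite('pics/l5.png',o)"
```

```text
t 29.85 p [ 452.1 -188.2  290.1] rpy deg [180.   -0.   90.9] F [ 0.7  0.1 -0.7] op 28.0 gf 30.0 q [-0.53  0.23  1.79  0.    1.13 -0.54]
scene [205.8 117.1] [201 106  11  23 168] [[201.0, 106.0], [210.0, 106.0], [211.0, 128.0], [202.0, 128.0]]
scene [141.3 145.1] [135 141  14   8  45] [[134.0, 145.0], [135.0, 141.0], [149.0, 145.0], [147.0, 149.0]]
scene [190.9 183.9] [180 178  23  13  74] [[179.0, 185.0], [200.0, 176.0], [203.0, 183.0], [181.0, 191.0]]
scene [200.4 193.8] [194 191  12   9  40] [[193.0, 193.0], [196.0, 188.0], [207.0, 194.0], [204.0, 199.0]]
scene [249.7 264.2] [240 250  23  30 492] [[240.0, 279.0], [240.0, 250.0], [262.0, 250.0], [262.0, 279.0]]
scene orange [202.3  89.2] [198  72  10  33 207]
scene orange [142.7 138.4] [133 132  19  11  95]
top [237.3 122.7] [226 112  20  26 303] [[222.0, 124.0], [233.0, 108.0], [252.0, 122.0], [242.0, 137.0]]
top [322.6 247.5] [318 242  10  12  77] [[317.0, 243.0], [326.0, 242.0], [327.0, 253.0], [318.0, 254.0]]
top orange [336.8 242.5] [335 240   5   7  20]
n 44 z range -160.0 17.0 along-tool-x at grasp 17.1 slope deg 1.1 at z=-150 14.2
[[19.1, 16.7], [18.0, 6.6], [18.3, -3.3], [17.5, -13.7], [13.0, -25.2], [14.8, -35.4], [10.8, -47.2], [12.4, -57.9], [15.2, -80.0], [13.1, -92.4], [16.3, -103.5], [15.1, -116.2], [13.8, -129.1], [15.6, -141.5], [12.7, -155.4]]
0 20 [195.5  79.7]
0 -11 [197.  89.]
0 -60 [199.1 102.8]
0 -90 [200.4 110.6]
0 -160 [203.  127.2]
13 20 [200.4  80.6]
13 -11 [201.8  90. ]
13 -60 [203.7 103.7]
13 -90 [204.8 111.5]
13 -160 [207.2 128.1]
```

View pics/l5.png

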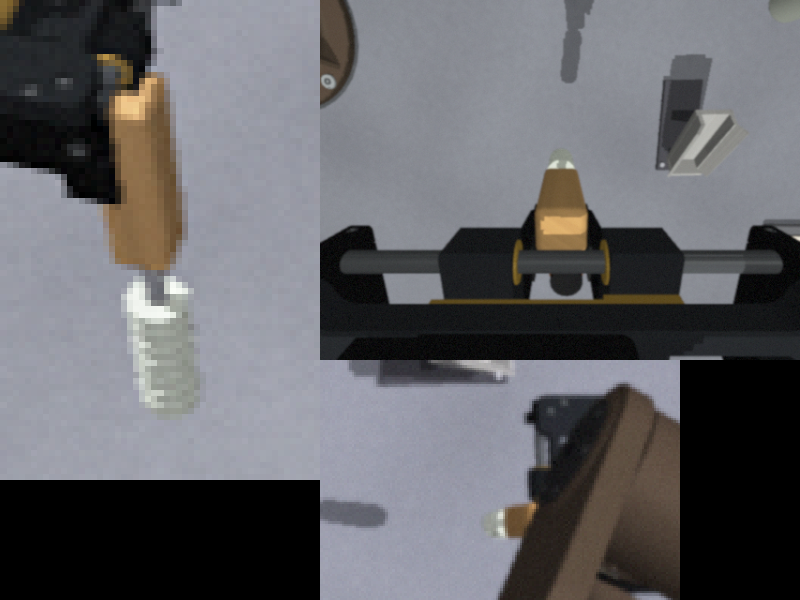

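The views show the brush hanging vertical (within ~1°), its axis ~14 mm towards +y of the TCP. Now go over the cup.

```bash
python3 -c "
from h import *
go((635,166.5,315))"
```

```text
t 30.15 p [ 452.2 -188.3  289.5] rpy deg [-1.799e+02 -1.000e-01  9.090e+01] F [ 0.9 -0.2 -0.8] op 27.9 gf 30.0 q [-0.53  0.23  1.78  0.    1.13 -0.54]
to (635, 166.5, 315) [352.  188.2 -25.4]
```

Emit:
carry_out([
  [10,5,-12,0,1],
  [30,15,-13,0,1],
  [40,21,0,0,1],
  [40,21,0,0,1],
  [40,21,0,0,1],
  [40,21,0,0,1],
  [40,21,0,0,1],
  [40,21,0,0,1],
  [40,21,0,0,1],
  [26,14,0,0,1],
  [5,5,0,0,1],
  [0,0,0,0,1],
])

```text
t: 31.35
eef_pos: [633.0, 166.0, 314.2]
tcp_rot: [-3.14, 0.0, 1.587]
ft_force: [-0.6, -1.2, -1.2]
opening: 0.292
grip_force: 30.0
```

Emit:
carry_out([
  [0,0,0,0,1],
  [0,0,0,0,1],
])

```text
t: 31.55
eef_pos: [632.6, 164.2, 315.5]
tcp_rot: [3.142, 0.0, 1.585]
ft_force: [-0.3, -0.5, -0.6]
opening: 0.292
grip_force: 30.0
```

```bash
python3 -c "
from h import *
go((635,166.5,315));tip();P=tilt();print(P[::3].round(1).tolist())
c=env.read_camera('scene')
for X in((635.6,180.5,110),): print(proj(c,np.array(X)))
im=c['color'].astype(int);
" ; python3 - <<'E'
from cell import env
import numpy as np
print(env.state()['t'])
E
```

```text
t 31.55 p [632.6 164.2 315.5] rpy deg [180.    0.   90.8] F [-0.3 -0.5 -0.6] op 27.8 gf 30.0 q [ 0.15  0.46  1.35 -0.    1.32  0.14]
to (635, 166.5, 315) [2.3 2.4 0.5]
scene [142.2 145. ] [135 141  14   8  55] [[135.0, 147.0], [135.0, 141.0], [148.0, 142.0], [148.0, 148.0]]
scene [187.4 184.2] [178 179  20  12  48] [[176.0, 186.0], [195.0, 178.0], [197.0, 183.0], [179.0, 191.0]]
scene [321.9 194.9] [315 183  16  23 230] [[312.0, 203.0], [320.0, 182.0], [331.0, 186.0], [323.0, 207.0]]
scene [199.4 193. ] [195 190  11   8  27] [[194.0, 195.0], [197.0, 187.0], [205.0, 190.0], [203.0, 198.0]]
scene [250.2 264.5] [240 250  23  30 524] [[240.0, 250.0], [262.0, 250.0], [262.0, 279.0], [240.0, 279.0]]
scene orange [142.9 138.2] [133 132  19  11 102]
scene orange [343.9 150.4] [343 147   3   9  21]
scene orange [327.5 182.5] [322 180  12   6  42]
top [236.7 123. ] [226 112  20  26 339] [[222.0, 121.0], [235.0, 108.0], [253.0, 126.0], [240.0, 138.0]]
n 26 z range -167.0 -54.0 along-tool-x at grasp 9.0 slope deg -2.9 at z=-150 17.2
[[5.2, -53.8], [15.9, -62.4], [12.0, -77.1], [14.5, -89.6], [14.8, -103.4], [15.2, -117.6], [15.6, -132.2], [16.0, -147.2], [18.7, -161.7]]
[315.68422292 212.75010704]
31.75
```

Emit:
carry_out([
  [0.8,2.9,20,0,1],
  [0,0,20,0,1],
  [0,0,15,0,1],
  [0,0,15,0,1],
  [0,0,0,0,1],
])

```text
t: 32.25
eef_pos: [635.1, 165.9, 243.6]
tcp_rot: [-3.138, 0.0, 1.586]
ft_force: [0.3, -0.6, -1.0]
opening: 0.291
grip_force: 30.0
```

Emit:
carry_out([
  [0,0,12,0,1],
  [0,0,12,0,1],
  [0,0,12,0,1],
  [0,0,0,0,1],
])

```text
t: 32.65
eef_pos: [635.1, 166.1, 207.3]
tcp_rot: [-3.139, 0.0, 1.586]
ft_force: [0.1, 0.2, -0.8]
opening: 0.293
grip_force: 30.0
```

Emit:
carry_out([
  [0,0,12,0,1],
  [0,0,12,0,1],
  [0,0,8,0,1],
  [0,0,3,0,1],
  [0,0,0,0,1],
])

```text
t: 33.15
eef_pos: [635.7, 166.3, 173.8]
tcp_rot: [-3.141, 0.0, 1.586]
ft_force: [0.0, 0.3, 0.3]
opening: 0.296
grip_force: 30.0
```

Emit:
carry_out([
  [0,0,1.5,0,1],
  [0,0,1,0,1],
  [0,0,0,0,1],
])

```text
t: 33.45
eef_pos: [635.8, 166.3, 172.0]
tcp_rot: [3.141, -0.0, 1.586]
ft_force: [-0.3, -0.6, -1.0]
opening: 0.293
grip_force: 30.0
```

Emit:
carry_out([
  [0,0,1.5,0,1],
  [0,0,1,0,1],
  [0,0,0,0,1],
])

```text
t: 33.75
eef_pos: [635.8, 166.3, 169.2]
tcp_rot: [-3.141, -0.0, 1.586]
ft_force: [1.5, -0.5, -0.8]
opening: 0.295
grip_force: 30.0
```

Emit:
carry_out([
  [0,0,1,0,1],
  [0,0,0.7,0,1],
  [0,0,0,0,1],
])

```text
t: 34.05
eef_pos: [635.7, 166.3, 167.5]
tcp_rot: [-3.141, -0.0, 1.586]
ft_force: [0.2, -0.5, -0.5]
opening: 0.294
grip_force: 30.0
```

Emit:
carry_out([
  [0,0,0.7,0,1],
  [0,0,0.6,0,1],
  [0,0,0,0,1],
])

```text
t: 34.35
eef_pos: [635.8, 166.3, 166.2]
tcp_rot: [-3.141, -0.0, 1.586]
ft_force: [-0.2, -0.3, -0.5]
opening: 0.293
grip_force: 30.0
```

Emit:
carry_out([
  [0,0,0.6,0,1],
  [0,0,0.5,0,1],
  [0,0,0,0,1],
])

```text
t: 34.65
eef_pos: [635.8, 166.3, 165.2]
tcp_rot: [-3.142, -0.0, 1.586]
ft_force: [0.3, 0.2, -0.2]
opening: 0.295
grip_force: 30.0
```

Emit:
carry_out([
  [0,0,0.7,0,1],
  [0,0,0.6,0,1],
  [0,0,0,0,1],
])

```text
t: 34.95
eef_pos: [635.8, 166.3, 163.8]
tcp_rot: [-3.141, -0.0, 1.586]
ft_force: [0.5, 0.4, 0.0]
opening: 0.294
grip_force: 30.0
```

Emit:
carry_out([
  [0,0,0.7,0,1],
  [0,0,0.6,0,1],
  [0,0,0,0,1],
])

```text
t: 35.25
eef_pos: [635.7, 166.3, 162.5]
tcp_rot: [-3.141, -0.0, 1.586]
ft_force: [0.1, 0.3, -0.4]
opening: 0.289
grip_force: 30.0
```

```bash
python3 -c "
from h import *
go();P=tilt();print(P[::2].round(1).tolist())"
```

```text
t 35.25 p [635.7 166.3 162.5] rpy deg [-180.    -0.    90.9] F [ 0.1  0.3 -0.4] op 27.5 gf 30.0 q [0.16 0.6  1.54 0.   1.01 0.14]
n 1 z range -93.0 -93.0 along-tool-x at grasp 9.2 slope deg -6.4 at z=-150 27.3
[[20.9, -93.1]]h.py:50: RankWarning: Polyfit may be poorly conditioned
  P=np.array(P);a,b=np.polyfit(P[:,1],P[:,0],1)
```

Emit:
carry_out([
  [0,0,0.8,0,1],
  [0,0,0.8,0,1],
  [0,0,0.4,0,1],
  [0,0,0,0,1],
])

```text
t: 35.7
eef_pos: [635.9, 166.3, 162.3]
tcp_rot: [3.14, -0.0, 1.586]
ft_force: [-3.0, -1.3, 12.7]
opening: 0.294
grip_force: 30.0
```

```bash
python3 -c "
from h import *
go();tip()
c=env.read_camera('scene');print(proj(c,np.array([636,181,110])),[proj(c,np.array([636,181,z])) for z in (118,200)])
im=c['color'];print(im[170:222:3,313:319].mean(1).round(0).tolist())"
```

```text
t 35.7 p [635.9 166.3 162.3] rpy deg [179.9  -0.   90.9] F [-3.  -1.3 12.7] op 27.9 gf 30.0 q [0.16 0.6  1.54 0.   1.01 0.14]
scene [142.6 145. ] [135 141  16   8  60] [[135.0, 147.0], [135.0, 141.0], [150.0, 142.0], [150.0, 149.0]]
scene [189.9 184.4] [178 178  25  15  82] [[176.0, 186.0], [200.0, 177.0], [203.0, 183.0], [178.0, 193.0]]
scene [200.  193.1] [193 190  15   9  40] [[193.0, 195.0], [195.0, 189.0], [207.0, 192.0], [206.0, 198.0]]
scene [250.3 264.6] [240 250  23  30 529] [[240.0, 250.0], [262.0, 250.0], [262.0, 279.0], [240.0, 279.0]]
scene orange [142.9 138.3] [133 132  19  11 103]
top [236.9 122.8] [226 112  20  27 326] [[222.0, 121.0], [235.0, 108.0], [253.0, 126.0], [240.0, 138.0]]
[315.84967278 212.92686412] [array([316.39540421, 211.53923863]), array([322.51320807, 195.98356397])]
[[22.0, 22.0, 24.0], [11.0, 13.0, 14.0], [14.0, 14.0, 15.0], [13.0, 13.0, 13.0], [23.0, 22.0, 22.0], [38.0, 42.0, 44.0], [47.0, 43.0, 34.0], [38.0, 36.0, 32.0], [30.0, 32.0, 34.0], [24.0, 26.0, 28.0], [28.0, 30.0, 32.0], [40.0, 43.0, 46.0], [40.0, 44.0, 46.0], [40.0, 44.0, 47.0], [42.0, 45.0, 49.0], [20.0, 22.0, 23.0], [7.0, 8.0, 9.0], [229.0, 232.0, 231.0]]
```

Floor reached (12.7 N). Stroke 2.

Emit:
carry_out([
  [0,0,-10,0,1],
  [0,0,-20,0,1],
  [0,0,-20,0,1],
  [0,0,-18,0,1],
  [0,0,-6,0,1],
  [0,0,0,0,1],
  [0,0,0,0,1],
])

```text
t: 36.55
eef_pos: [635.5, 166.2, 233.8]
tcp_rot: [-3.141, 0.0, 1.586]
ft_force: [0.1, 0.6, -1.1]
opening: 0.285
grip_force: 30.0
```

Emit:
carry_out([
  [0,0,10,0,1],
  [0,0,20,0,1],
  [0,0,20,0,1],
  [0,0,14,0,1],
  [0,0,5,0,1],
  [0,0,2,0,1],
  [0,0,1,0,1],
  [0,0,1,0,1],
  [0,0,0.5,0,1],
  [0,0,0,0,1],
  [0,0,0,0,1],
])

```text
t: 37.65
eef_pos: [636.1, 166.4, 162.3]
tcp_rot: [3.14, -0.0, 1.586]
ft_force: [-1.7, 0.1, 6.4]
opening: 0.295
grip_force: 30.0
```

Floor touched again (6.4 N, drew up 71 mm). Stroke 3.

Emit:
carry_out([
  [0,0,-10,0,1],
  [0,0,-20,0,1],
  [0,0,-20,0,1],
  [0,0,-18,0,1],
  [0,0,-6,0,1],
  [0,0,0,0,1],
  [0,0,0,0,1],
])

```text
t: 38.35
eef_pos: [635.5, 166.2, 234.5]
tcp_rot: [-3.141, 0.0, 1.586]
ft_force: [-0.1, -0.1, -0.9]
opening: 0.292
grip_force: 30.0
```

Emit:
carry_out([
  [0,0,10,0,1],
  [0,0,20,0,1],
  [0,0,20,0,1],
  [0,0,14,0,1],
  [0,0,5,0,1],
  [0,0,2,0,1],
  [0,0,1,0,1],
  [0,0,1,0,1],
  [0,0,1,0,1],
  [0,0,0.4,0,1],
  [0,0,0,0,1],
  [0,0,0,0,1],
])

```text
t: 39.55
eef_pos: [636.1, 166.4, 162.3]
tcp_rot: [3.14, -0.0, 1.586]
ft_force: [-1.5, -0.0, 7.3]
opening: 0.291
grip_force: 30.0
```

Three floor strokes done. Lift out and go back over the cradle.

Emit:
carry_out([
  [0,0,-15,0,1],
  [0,0,-35,0,1],
  [0,0,-45,0,1],
  [0,0,-40,0,1],
  [0,0,-15,0,1],
  [0,0,0,0,1],
  [0,0,0,0,1],
])

```text
t: 40.25
eef_pos: [635.5, 166.2, 310.1]
tcp_rot: [-3.141, 0.0, 1.586]
ft_force: [0.5, 0.1, -1.5]
opening: 0.294
grip_force: 30.0
```

```bash
python3 -c "
from h import *
go((650.1,-196,310));tip();P=tilt()"
```

```text
t 40.25 p [635.5 166.2 310.1] rpy deg [-180.     0.    90.9] F [ 0.5  0.1 -1.5] op 27.9 gf 30.0 q [0.16 0.47 1.35 0.   1.32 0.14]
to (650.1, -196, 310) [-3.624e+02  9.100e+00  1.000e-01]
scene [142.4 145. ] [135 141  15   8  57] [[135.0, 147.0], [135.0, 141.0], [149.0, 142.0], [149.0, 148.0]]
scene [189.2 184.9] [177 180  26  14  87] [[174.0, 187.0], [200.0, 176.0], [203.0, 183.0], [177.0, 194.0]]
scene [322.2 197.1] [315 183  17  26 236] [[313.0, 205.0], [321.0, 183.0], [332.0, 187.0], [324.0, 210.0]]
scene [199.9 193.2] [194 190  11   8  34] [[194.0, 194.0], [196.0, 188.0], [206.0, 192.0], [204.0, 198.0]]
scene [250.1 264.5] [240 250  23  30 521] [[240.0, 250.0], [262.0, 250.0], [262.0, 279.0], [240.0, 279.0]]
scene orange [142.9 138.2] [133 132  19  11 100]
scene orange [344.  154.2] [343 150   3   9  22]
scene orange [327.5 185.2] [322 183  12   5  34]
top [236.6 123. ] [225 111  21  28 341] [[222.0, 123.0], [234.0, 108.0], [253.0, 123.0], [240.0, 138.0]]
n 24 z range -165.0 -58.0 along-tool-x at grasp 9.8 slope deg -2.5 at z=-150 16.9
```

Emit:
carry_out([
  [-15,0.5,0,0,1],
  [-35,0.9,0,0,1],
  [-45,1.2,0,0,1],
  [-45,1.2,0,0,1],
  [-45,1.2,0,0,1],
  [-45,1.2,0,0,1],
  [-45,1.2,0,0,1],
  [-42,1,0,0,1],
  [-30,0.5,0,0,1],
  [-15,0.2,0,0,1],
  [0,0,0,0,1],
  [0,0,0,0,1],
])

```text
t: 41.6
eef_pos: [650.3, -194.9, 310.4]
tcp_rot: [-3.141, -0.001, 1.586]
ft_force: [-0.1, -0.1, -0.1]
opening: 0.291
grip_force: 30.0
```

```bash
python3 -c "
from h import *
go((650.1,-197,203));tip();P=tilt()"
```

```text
t 41.6 p [ 650.3 -194.9  310.4] rpy deg [-180.    -0.    90.9] F [-0.1 -0.1 -0.1] op 27.7 gf 30.0 q [-0.39  0.51  1.29  0.    1.34 -0.4 ]
to (650.1, -197, 203) [ -2.2  -0.2 107.4]
scene [178.3 169.3] [171 157  15  24 223] [[170.0, 159.0], [181.0, 156.0], [186.0, 179.0], [175.0, 182.0]]
scene [184.7 184.7] [180 182  11   8  31] [[179.0, 186.0], [188.0, 180.0], [190.0, 183.0], [181.0, 189.0]]
scene [250.3 264.6] [240 250  23  30 535] [[240.0, 250.0], [262.0, 250.0], [262.0, 279.0], [240.0, 279.0]]
scene orange [139.5 117.4] [137 114   7   8  26]
scene orange [170.2 143.3] [164 126  14  33 238]
top [236.1 123.9] [225 112  21  28 370] [[221.0, 121.0], [237.0, 108.0], [253.0, 128.0], [237.0, 140.0]]
top [324.2 167. ] [320 159  11  14  65] [[318.0, 163.0], [325.0, 159.0], [331.0, 170.0], [324.0, 174.0]]
n 49 z range -192.0 20.0 along-tool-x at grasp 15.0 slope deg -1.2 at z=-150 18.4
```

Emit:
carry_out([
  [-4,0,20,0,1],
  [-4,0,30,0,1],
  [0,0,30,0,1],
  [0,0,18,0,1],
  [0,0,4,0,1],
  [0,0,0,0,1],
])

```text
t: 42.35
eef_pos: [650.8, -202.7, 208.8]
tcp_rot: [-3.141, -0.0, 1.587]
ft_force: [-0.1, 0.3, -0.2]
opening: 0.293
grip_force: 30.0
```

Emit:
carry_out([
  [0,0,2,0,0.71],
  [0,0,2,0,0.709],
  [0,0,2,0,0.708],
  [0,0,0,0,0.708],
])

```text
t: 42.75
eef_pos: [650.6, -203.5, 202.9]
tcp_rot: [3.141, 0.0, 1.586]
ft_force: [-0.5, -0.0, 0.2]
opening: 0.292
grip_force: 15.5
```

Emit:
carry_out([
  [0,0,2,0,0.708],
  [0,0,2,0,0.708],
  [0,0,0,0,0.708],
])

```text
t: 43.05
eef_pos: [651.0, -204.3, 199.7]
tcp_rot: [3.139, 0.002, 1.586]
ft_force: [0.9, -2.3, 4.2]
opening: 0.294
grip_force: 14.1
```

Emit:
carry_out([
  [0,0,1.5,0,0.708],
  [0,0,1.5,0,0.708],
  [0,0,0,0,0.708],
])

```text
t: 43.35
eef_pos: [651.3, -204.5, 198.4]
tcp_rot: [3.138, 0.002, 1.586]
ft_force: [-1.7, -2.1, 16.0]
opening: 0.294
grip_force: 14.0
```

Emit:
carry_out([
  [0,0,-1,0,0.707],
  [4.5,0,0,0,0.707],
  [4.5,0,0,0,0.707],
  [4.5,0,0,0,0.707],
  [4.5,0,0.3,0,0.707],
  [0,0,0,0,0.707],
])

```text
t: 43.95
eef_pos: [650.6, -185.1, 196.9]
tcp_rot: [3.14, 0.0, 1.586]
ft_force: [1.0, -0.5, 5.7]
opening: 0.293
grip_force: 8.7
```

```bash
python3 -c "
from h import *
go();tip();P=tilt();angs(14,155)"
```

```text
t 43.95 p [ 650.6 -185.1  196.9] rpy deg [179.9   0.   90.9] F [ 1.  -0.5  5.7] op 27.9 gf 8.7 q [-0.37  0.59  1.45  0.    1.1  -0.39]
scene [143.2 145. ] [135 141  18   8  68] [[135.0, 147.0], [135.0, 141.0], [152.0, 142.0], [152.0, 149.0]]
scene [193.4 183. ] [189 179  11  10  39] [[187.0, 182.0], [197.0, 178.0], [200.0, 184.0], [189.0, 188.0]]
scene [181.7 191.8] [172 181  19  23 182] [[168.0, 185.0], [187.0, 181.0], [191.0, 199.0], [172.0, 203.0]]
scene [250.4 264.5] [240 249  24  31 544] [[235.0, 276.0], [244.0, 247.0], [265.0, 253.0], [257.0, 282.0]]
scene orange [142.4 138.6] [133 134  19   9  98]
scene orange [157. 153.] [155 150   5   7  17]
scene orange [181.2 172.7] [175 158  11  26 137]
top [236. 124.] [225 112  21  27 379] [[221.0, 123.0], [234.0, 108.0], [253.0, 124.0], [239.0, 139.0]]
n 32 z range -183.0 19.0 along-tool-x at grasp 15.0 slope deg 5.4 at z=-150 -0.1
scene 45 tip [149.2 183. ] bc [155.5 180.2] tipz 88.0
scene 50 tip [153.5 185.4] bc [158.9 182. ] tipz 80.0
scene 55 tip [157.9 187.5] bc [162.4 183.7] tipz 73.0
scene 60 tip [162.3 189.5] bc [166.  185.3] tipz 67.0
scene 65 tip [166.8 191.4] bc [169.6 186.7] tipz 61.0
scene 70 tip [171.3 193. ] bc [173.2 188. ] tipz 57.0
scene 75 tip [175.9 194.5] bc [176.9 189.2] tipz 54.0
scene 80 tip [180.4 195.8] bc [180.5 190.1] tipz 53.0
scene 85 tip [184.9 196.9] bc [184.1 191. ] tipz 52.0
scene 90 tip [189.4 197.8] bc [187.7 191.6] tipz 53.0
scene 95 tip [193.8 198.5] bc [191.1 192.1] tipz 55.0
```

Rotating as intended, tip staying in the V. Continue.

Emit:
carry_out([
  [9.2,0,1,0,0.707],
  [9.2,0,1.5,0,0.707],
  [9,0,2.4,0,0.707],
  [9,0,3,0,0.707],
  [0,0,0,0,0.707],
])

```text
t: 44.65
eef_pos: [649.3, -147.6, 187.6]
tcp_rot: [-3.14, -0.001, 1.587]
ft_force: [0.1, 0.5, -0.5]
opening: 0.295
grip_force: 8.7
```

Emit:
carry_out([
  [8.8,0,3.8,0,0.707],
  [8.7,0,4.2,0,0.707],
  [0,0,0,0,0.707],
])

```text
t: 44.95
eef_pos: [649.1, -130.4, 179.7]
tcp_rot: [-3.14, -0.001, 1.587]
ft_force: [-0.4, -0.6, -1.2]
opening: 0.294
grip_force: 8.7
```

```bash
python3 -c "
from h import *
go();tip();angs(14,155)"
```

```text
t 44.95 p [ 649.1 -130.4  179.7] rpy deg [-179.9   -0.    90.9] F [-0.4 -0.6 -1.2] op 27.9 gf 8.7 q [-0.3   0.59  1.51  0.    1.05 -0.31]
scene [143.5 144.9] [135 140  18   9  71] [[135.0, 141.0], [152.0, 140.0], [152.0, 148.0], [135.0, 149.0]]
scene [182.5 194.4] [176 189  17  12 118] [[175.0, 199.0], [177.0, 189.0], [192.0, 192.0], [190.0, 202.0]]
scene [250.4 264.6] [240 250  23  30 540] [[240.0, 250.0], [262.0, 250.0], [262.0, 279.0], [240.0, 279.0]]
scene orange [143.  138.3] [133 132  19  11 106]
scene orange [181.1 164.3] [179 160   5  10  18]
scene orange [205.1 174.7] [201 168   9  14  54]
top [236.1 123.8] [225 112  21  27 386] [[221.0, 123.0], [234.0, 108.0], [253.0, 124.0], [239.0, 139.0]]
scene 45 tip [168.5 189.9] bc [175.2 187.3] tipz 72.0
scene 50 tip [172.6 192.2] bc [178.5 189. ] tipz 64.0
scene 55 tip [176.8 194.3] bc [181.9 190.7] tipz 56.0
scene 60 tip [181.1 196.2] bc [185.4 192.2] tipz 50.0
scene 65 tip [185.6 198. ] bc [188.9 193.6] tipz 45.0
scene 70 tip [190.  199.7] bc [192.5 194.9] tipz 41.0
scene 75 tip [194.5 201.1] bc [196.1 196. ] tipz 38.0
scene 80 tip [199.  202.4] bc [199.7 197. ] tipz 36.0
scene 85 tip [203.5 203.5] bc [203.3 197.8] tipz 36.0
scene 90 tip [208.  204.4] bc [206.8 198.5] tipz 36.0
scene 95 tip [212.4 205.1] bc [210.3 199. ] tipz 38.0
```

Emit:
carry_out([
  [8.2,0,5.2,0,0.707],
  [8.2,0,5.6,0,0.707],
  [7.5,0,6.2,0,0.707],
  [7.5,0,6.8,0,0.707],
  [0,0,0,0,0.707],
])

```text
t: 45.6
eef_pos: [648.6, -98.8, 155.5]
tcp_rot: [-3.14, -0.001, 1.587]
ft_force: [-0.6, 1.3, -0.2]
opening: 0.295
grip_force: 8.4
```

Emit:
carry_out([
  [0,0,2,0,0.707],
  [0,0,2,0,0.707],
  [0,0,0,0,0.707],
])

```text
t: 45.9
eef_pos: [649.0, -99.1, 153.4]
tcp_rot: [3.141, -0.002, 1.586]
ft_force: [-1.0, 8.1, 6.2]
opening: 0.293
grip_force: 9.3
```

```bash
python3 -c "
from h import *
go();tip();angs(14,155)"
```

```text
t 45.9 p [649.  -99.1 153.4] rpy deg [ 1.80e+02 -1.00e-01  9.09e+01] F [-1.   8.1  6.2] op 27.8 gf 9.3 q [-0.25  0.6   1.55  0.    0.99 -0.27]
scene [143.1 145.1] [135 141  18   8  67] [[135.0, 147.0], [135.0, 141.0], [152.0, 142.0], [152.0, 149.0]]
scene [180.2 195.5] [176 189  11  12  70] [[173.0, 194.0], [180.0, 189.0], [187.0, 197.0], [180.0, 203.0]]
scene [250.4 264.6] [240 250  23  30 541] [[240.0, 250.0], [262.0, 250.0], [262.0, 279.0], [240.0, 279.0]]
scene orange [142.9 138.3] [133 132  19  11 106]
scene orange [219.3 183.7] [214 177  10  13  59]
top [236.1 123.5] [225 112  21  27 376] [[222.0, 122.0], [235.0, 108.0], [253.0, 126.0], [239.0, 139.0]]
scene 45 tip [180.8 197. ] bc [187.7 194.6] tipz 45.0
scene 50 tip [184.7 199.2] bc [190.9 196.3] tipz 37.0
scene 55 tip [188.8 201.2] bc [194.1 197.9] tipz 29.0
scene 60 tip [193.  203.1] bc [197.5 199.4] tipz 23.0
scene 65 tip [197.3 204.8] bc [200.9 200.7] tipz 18.0
scene 70 tip [201.7 206.4] bc [204.4 202. ] tipz 14.0
scene 75 tip [206.1 207.9] bc [208.  203.1] tipz 11.0
scene 80 tip [210.5 209.1] bc [211.5 204. ] tipz 9.0
scene 85 tip [214.9 210.2] bc [215.  204.9] tipz 9.0
scene 90 tip [219.3 211.1] bc [218.6 205.5] tipz 9.0
scene 95 tip [223.7 211.8] bc [222. 206.] tipz 11.0
```

Reaction (8,6) N lies along the slope: tip on the stop. Slacken so the handle settles on the floor, push once more, then release.

Emit:
carry_out([
  [0,0,0,0,0.706],
  [1.5,0,1.5,0,0.706],
  [1.5,0,1.5,0,0.706],
  [0,0,0,0,0.706],
  [-2,0,2,0,0.707],
  [-2,0,2,0,0.707],
  [0,0,0,0,0.707],
])

```text
t: 46.75
eef_pos: [649.0, -100.8, 146.2]
tcp_rot: [3.141, -0.001, 1.586]
ft_force: [-1.2, 6.6, 7.4]
opening: 0.292
grip_force: 9.0
```

Emit:
carry_out([
  [0,0,0,0,0.706],
  [0,0,0,0,0.7057],
  [0,0,0,0,0.705],
  [0,0,0,0,0.7],
  [0,0,0,0,0.6],
  [0,0,0,0,0.3],
  [0,0,0,0,0],
  [0,0,0,0,0],
  [0,0,0,0,0],
  [0,0,0,0,0],
  [0,0,0,0,0],
  [0,0,0,0,0],
])

```text
t: 47.95
eef_pos: [649.0, -101.2, 145.7]
tcp_rot: [3.142, -0.0, 1.586]
ft_force: [0.7, -0.4, 0.2]
opening: 0.918
grip_force: 0.0
```

Emit:
carry_out([
  [0,0,-15,0,0],
  [0,0,-35,0,0],
  [0,0,-45,0,0],
  [0,0,-38,0,0],
  [0,0,-1,0,0],
  [0,0,0,0,0],
  [0,0,0,0,0],
])

```text
t: 48.65
eef_pos: [648.5, -101.1, 279.0]
tcp_rot: [-3.14, -0.0, 1.586]
ft_force: [-0.6, 0.2, -0.1]
opening: 1.001
grip_force: 0.0
```

```bash
python3 -c "
from h import *
go();tip()
s=env.state();w=env.read_camera('wrist')
im=w['color'].astype(int);m=((im[...,0]>im[...,2]+50)).astype(np.uint8);k,l,st,ce=cv2.connectedComponentsWithStats(m)
for i in range(1,k):
    if st[i,4]>80:print('w',st[i],ce[i])
R=Ro.from_euler('xyz',s['tcp_rot']).as_matrix();H=w['hand_eye']
def pw(X):
    c=np.linalg.inv(H)@np.append(R.T@(np.array(X)-s['eef_pos']),1);q=w['K']@c[:3];return q[:2]/q[2]
seat=np.array([650.2,-198.9,46]);u=np.array([-.0113,.707,.707]);n=np.array([.0113,-.707,.707])
for S in(0,8,16): print(S,'front top',pw(seat+(100+S)*u+14*n).round(1),'end low',pw(seat+(190+S)*u-14*n).round(1))
"
```

```text
t 48.65 p [ 648.5 -101.1  279. ] rpy deg [-179.9   -0.    90.9] F [-0.6  0.2 -0.1] op 95.1 gf 0.0 q [-0.26  0.49  1.4   0.    1.25 -0.27]
scene [142.8 145. ] [135 141  16   8  63] [[135.0, 147.0], [135.0, 141.0], [150.0, 142.0], [150.0, 149.0]]
scene [194.3 188.2] [172 176  48  28 374] [[167.0, 190.0], [217.0, 170.0], [223.0, 185.0], [173.0, 205.0]]
scene [250.4 264.6] [240 250  23  30 539] [[240.0, 250.0], [262.0, 250.0], [262.0, 279.0], [240.0, 279.0]]
scene orange [143.  138.3] [133 132  19  11 103]
scene orange [211.3 185.4] [197 176  29  19 360]
top [236.1 123.4] [225 112  21  27 379] [[222.0, 122.0], [235.0, 108.0], [253.0, 126.0], [239.0, 139.0]]
w [ 244  151   29   61 1577] [257.89663919 179.96068484]
w [ 94 256  26  48 542] [103.30811808 280.11254613]
w [401 259  20  45 294] [413.27210884 285.18367347]
w [235 315 256   9 994] [398.22837022 319.8028169 ]
w [148 317  17   7  84] [155.44047619 320.5952381 ]
0 front top [256.1 210.5] end low [255.7 145.4]
8 front top [256.1 207.6] end low [255.7 140.1]
16 front top [256.  204.7] end low [255.6 134.6]
```

Released. Clear the arm so that both fixed cameras can check the placing numerically (no picture views left).

Emit:
carry_out([
  [10,-10,-20,0,0],
  [30,-30,0,0,0],
  [35,-30,0,0,0],
  [35,-30,0,0,0],
  [35,-30,0,0,0],
  [35,-30,0,0,0],
  [35,-20,0,0,0],
  [20,-10,0,0,0],
  [0,0,0,0,0],
  [0,0,0,0,0],
])

```text
t: 49.8
eef_pos: [455.5, 130.9, 299.5]
tcp_rot: [-3.141, 0.0, 1.587]
ft_force: [-0.4, -0.2, -0.1]
opening: 1.001
grip_force: 0.0
```

```bash
python3 - <<'E'
from h import *
go()
C={n:env.read_camera(n) for n in("scene","top")}
l4=cv2.cvtColor(cv2.imread('pics/l4.png'),4)[0:400:4,440::4][:, :90].astype(int)  # first placing, scene crop 160..250,140..240
def poly(m):
    k,l,st,ce=cv2.connectedComponentsWithStats(m.astype(np.uint8));i=1+np.argmax(st[1:,4])
    c=np.argwhere(l==i)[:,::-1].astype(np.float32);return st[i],ce[i].round(1),cv2.boxPoints(cv2.minAreaRect(c)).round(1).tolist()
org=lambda im:(im[...,0]>im[...,2]+40)
print("first scene",poly(org(l4)))
a=C["scene"]["color"].astype(int)[140:240,160:250];print("now scene",poly(org(a)))
b=C["top"]["color"].astype(int)[130:230,230:370];print("now top",poly(org(b)))
# model: brush along cradle with shift S -> predicted handle silhouette
ax=np.array([650.2,-198.9,46]);u=np.array([-.0113,.707,.707]);n=np.array([.0113,-.707,.707]);y=np.array([-1,-.016,0])
for n_,off in(("scene",(160,140)),("top",(230,130))):
  for S in(-6,0,6):
    pts=np.array([proj(C[n_],ax+(L+S)*u+14*p*n+14*q*y) for L in(100,190) for p in(-1,1) for q in(-1,1)])-off
    h=cv2.convexHull(pts.astype(np.float32));M=cv2.moments(h);print(n_,S,"bbox",pts.min(0).round(1),pts.max(0).round(1),"c",round(M['m10']/M['m00'],1),round(M['m01']/M['m00'],1))
def asc(im,r0,r1,c0,c1):
    for r in range(r0,r1): print(''.join('O' if v[0]>v[2]+40 else 'W' if v.min()>200 else 'w' if v.min()>150 else '.' if v.min()>90 else '#' for v in im[r,c0:c1]))
print("first");asc(l4,30,72,8,75);print("now");asc(a,30,72,8,75);print("top");asc(b,20,65,35,110)
E
```

```text
t 49.8 p [455.5 130.9 299.5] rpy deg [-180.     0.    90.9] F [-0.4 -0.2 -0.1] op 95.1 gf 0.0 q [ 0.14  0.19  1.8  -0.    1.14  0.12]
first scene (array([ 39,  37,  32,  19, 392], dtype=int32), array([54.5, 45.9]), [[37.29999923706055, 42.900001525878906], [68.4000015258789, 35.5], [71.5999984741211, 48.900001525878906], [40.5, 56.29999923706055]])
now scene (array([ 37,  36,  30,  20, 374], dtype=int32), array([51.3, 45.5]), [[34.599998474121094, 43.400001525878906], [63.79999923706055, 34.20000076293945], [68.0, 47.400001525878906], [38.79999923706055, 56.599998474121094]])
now top (array([ 47,  29,  30,  16, 371], dtype=int32), array([61.5, 36.8]), [[44.900001525878906, 39.20000076293945], [48.099998474121094, 26.5], [78.5, 34.099998474121094], [75.30000305175781, 46.79999923706055]])
scene -6 bbox [34.6 34.9] [66.9 56.8] c 50.9 46.1
scene 0 bbox [35.9 34.3] [68.4 56.4] c 52.4 45.6
scene 6 bbox [37.2 33.8] [69.9 56. ] c 53.8 45.1
top -6 bbox [46.5 27.6] [77.9 46.2] c 62.0 37.1
top 0 bbox [44.9 27.1] [76.5 45.9] c 60.5 36.7
top 6 bbox [43.3 26.6] [75.1 45.5] c 59.0 36.3
first
wwwww
[... 8434 characters left out ...]
wwwwwwww........
.........################################################.www...ww.........
.........################################################..w...............
wwwwwww..#################################################...#.............
wwwwww....#############...##########.........####..........................
wwwww.w....................................................................
wwww.www...................................................................
wwwwwwwwww.wwww.w.w........................................................
.ww..w..w..wwwwwwww........w...............................................
ww...wwwwww.w.w.w..........................................................
```

```bash
cat > fit.py <<'E'
from h import *
from scipy.optimize import minimize
C={n:env.read_camera(n) for n in("scene","top")}
print(env.state()["t"])
l4=cv2.cvtColor(cv2.imread('pics/l4.png'),4)[0:400:4,440::4][:, :90].astype(int)
a=C["scene"]["color"].astype(int)[140:240,160:250];b=C["top"]["color"].astype(int)[130:230,230:370]
def om(im):
    m=((im[...,0]>im[...,2]+35)).astype(np.uint8);k,l,st,ce=cv2.connectedComponentsWithStats(m);return (l==1+np.argmax(st[1:,4])).astype(np.uint8)
OFF={"scene":(160,140),"top":(230,130)}
seat=np.array([650.2,-198.9,46]);yv=np.array([-1,-.016,0]);d=np.array([-.016,1,0])
def ren(n,v,sh):
    S,N,X,th=v;t=np.radians(th);u=np.cos(t)*d+[0,0,np.sin(t)];nn=-np.sin(t)*d+[0,0,np.cos(t)]
    u0=.7071*(d+[0,0,1]);n0=.7071*(-d+[0,0,1]);c=seat+145*u0+S*u0+N*n0+X*yv   # handle centre
    P=np.array([proj(C[n],c+l*u+14*p*nn+14*q*yv) for l in(-45,45) for p in(-1,1) for q in(-1,1)])-OFF[n]
    h=cv2.convexHull(P.astype(np.float32));m=np.zeros((sh[0]*8,sh[1]*8),np.uint8)
    cv2.fillConvexPoly(m,np.round((h+.5)*8).astype(np.int32),255);return cv2.resize(m,(sh[1],sh[0]),interpolation=cv2.INTER_AREA)/255.
def fit(obs,fixX=None):
    def f(v):
        v=v if fixX is None else (v[0],v[1],fixX,v[2]);return sum(np.abs(ren(n,v,m.shape)-m).sum() for n,m in obs)
    r=min((minimize(f,x0,method="Nelder-Mead",options=dict(initial_simplex=None,xatol=.05,fatol=.2,maxiter=600)) for x0 in(([3.,3,2,44],[-4,-3,-2,46]) if fixX is None else ([3.,3,44],[-4,-3,46],[8,2,40]))),key=lambda r:r.fun);return r.x.round(1),round(r.fun,1)
M1,M2,MT=om(l4),om(a),om(b)
print("now both  S,N,X,th",fit([("scene",M2),("top",MT)]))
for X in(-2,0,2): print("X",X,"now scene S,N,th",fit([("scene",M2)],X),"now top",fit([("top",MT)],X),"first scene",fit([("scene",M1)],X))
E
python3 fit.py
```

```text
50.0
now both  S,N,X,th (array([ 1.7,  3.8,  1.8, 49. ]), np.float64(136.7))
X -2 now scene S,N,th (array([ 0.1,  3.4, 47.9]), np.float64(56.4)) now top (array([-5.8, -1.9, 48.1]), np.float64(44.6)) first scene (array([ 7.8, -1.7, 44.2]), np.float64(57.9))
X 0 now scene S,N,th (array([-6.8,  0.1, 46.4]), np.float64(57.3)) now top (array([-5.3, -1.6, 48.1]), np.float64(46.8)) first scene (array([ 6.6, -2.3, 43.9]), np.float64(59.0))
X 2 now scene S,N,th (array([-6.4, -0.5, 46.5]), np.float64(50.0)) now top (array([ 1.7,  3.9, 49. ]), np.float64(49.9)) first scene (array([ 0.8, -5.7, 42.9]), np.float64(53.4))
```

The first lying now looks ~8–10 mm short of the stop (the handle's front probably caught on the channel's upper edge), while the present one is home. Doing it as asked means scrubbing again from this proper lying; there are ~21 s, enough if I'm brisk.

Emit:
carry_out([
  [-18,15.5,0,0,0.5],
  [-34,29,0,0,0.5],
  [-36,31,0,0,0.5],
  [-36,31,0,0,0.5],
  [-36,31,0,0,0.5],
  [-36,31,10,0,0.5],
  [-25,21.4,25,0,0.5],
  [0,0,42,0,0.5],
  [0,0,42,0,0.5],
  [0,0,24,0,0.5],
  [0,0,8,0,0.5],
  [0,0,0,0,0.6],
])

```text
t: 51.2
eef_pos: [648.6, -87.9, 147.9]
tcp_rot: [-3.14, -0.0, 1.585]
ft_force: [-0.5, 0.3, 0.4]
opening: 0.461
grip_force: 0.0
```

Emit:
carry_out([
  [0,0,0,0,1],
  [0,0,0,0,1],
  [0,0,0,0,1],
])

```text
t: 51.5
eef_pos: [649.3, -87.4, 150.3]
tcp_rot: [3.139, 0.001, 1.586]
ft_force: [0.0, -0.1, 5.2]
opening: 0.291
grip_force: 30.0
```

Emit:
carry_out([
  [0,0,-20,0,1],
  [0,0,-42,0,1],
  [0,0,-45,0,1],
  [10,-6,-30,0,1],
  [35,-20,0,0,1],
  [42,-25,0,0,1],
  [42,-25,0,0,1],
  [36,-20,20,0,1],
  [17,-10,40,0,1],
  [0,0,46,0,1],
  [0,0,40,0,1],
  [0,0,20,0,1],
])

```text
t: 52.7
eef_pos: [538.7, 93.4, 117.5]
tcp_rot: [-3.139, -0.0, 1.587]
ft_force: [0.3, -1.2, -0.5]
opening: 0.294
grip_force: 30.0
```

Emit:
carry_out([
  [0,0,4,0,0.72],
  [0,0,0,0,0.706],
  [0,0,0,0,0.7057],
])

```text
t: 53.0
eef_pos: [540.7, 93.2, 117.2]
tcp_rot: [3.139, -0.0, 1.586]
ft_force: [0.1, 0.2, -1.0]
opening: 0.292
grip_force: 30.0
```

Emit:
carry_out([
  [0,0,0,0,0.7057],
  [0,0,0,0,0.7057],
  [-1,0,-3,0,0.7057],
  [-1,0,-4,0,0.7057],
  [-2,0,-4,0,0.7057],
  [-2,0,-4,0,0.7057],
  [-3,0,-4,0,0.7057],
  [-3,0,-3,0,0.7057],
])

```text
t: 53.8
eef_pos: [540.2, 80.8, 138.2]
tcp_rot: [3.141, -0.0, 1.586]
ft_force: [-0.0, 0.4, -0.6]
opening: 0.295
grip_force: 0.9
```

```bash
python3 -c "
from h import *
go();tip();angs(1.5,160)"
```

```text
t 53.8 p [540.2  80.8 138.2] rpy deg [180.   -0.   90.9] F [-0.   0.4 -0.6] op 28.0 gf 0.9 q [0.03 0.48 1.84 0.   0.81 0.01]
scene [141.5 145.1] [135 141  14   8  48] [[134.0, 146.0], [135.0, 141.0], [149.0, 143.0], [148.0, 149.0]]
scene [261.9 183.9] [253 176  20  16 167] [[251.0, 185.0], [268.0, 175.0], [273.0, 182.0], [256.0, 193.0]]
scene [187.9 184.5] [179 181  20   9  57] [[179.0, 185.0], [197.0, 179.0], [198.0, 184.0], [180.0, 190.0]]
scene [200.7 193.3] [194 190  14   9  40] [[193.0, 194.0], [195.0, 187.0], [207.0, 192.0], [205.0, 199.0]]
scene [250.  264.4] [240 250  23  30 508] [[240.0, 250.0], [262.0, 250.0], [262.0, 279.0], [240.0, 279.0]]
scene orange [142.9 138.3] [133 132  19  11 100]
top [179.3  60.9] [170  50  21  18 146] [[167.0, 59.0], [178.0, 49.0], [190.0, 64.0], [180.0, 73.0]]
top [237.3 122.7] [226 112  20  27 308] [[222.0, 121.0], [235.0, 108.0], [253.0, 126.0], [240.0, 138.0]]
top [248.9 215.2] [244 210  11  10  85] [[244.0, 210.0], [254.0, 210.0], [254.0, 219.0], [244.0, 219.0]]
scene 45 tip [246.4 180.8] bc [254.6 178.1] tipz 35.0
scene 50 tip [249.7 183.1] bc [257.2 180. ] tipz 25.0
scene 55 tip [253.2 185.3] bc [260.  181.7] tipz 17.0
scene 60 tip [257.  187.4] bc [263.  183.4] tipz 10.0
scene 65 tip [260.9 189.3] bc [266.1 184.9] tipz 3.0
scene 70 tip [264.9 191.1] bc [269.3 186.4] tipz -2.0
scene 75 tip [269.1 192.6] bc [272.7 187.6] tipz -6.0
scene 80 tip [273.3 194. ] bc [276.1 188.7] tipz -9.0
scene 85 tip [277.7 195.3] bc [279.6 189.7] tipz -11.0
scene 90 tip [282.1 196.3] bc [283.2 190.5] tipz -11.0
scene 95 tip [286.6 197.1] bc [286.8 191.2] tipz -10.0
```

Emit:
carry_out([
  [-8,0,-3,0,0.7058],
  [-8,0,-2.5,0,0.7058],
  [-8,0,-2,0,0.7058],
  [-8,0,-2,0,0.7058],
  [-8,0,-1.5,0,0.7058],
  [-8,0,-1,0,0.7058],
  [-8,0,-0.5,0,0.7058],
  [-8,0,0,0,0.7058],
  [-8,0,0,0,0.706],
  [-6,0,0,0,0.707],
])

```text
t: 54.95
eef_pos: [541.2, 2.4, 150.1]
tcp_rot: [-3.141, -0.0, 1.586]
ft_force: [0.4, 0.5, 1.1]
opening: 0.293
grip_force: 8.8
```

```bash
python3 -c "
from h import *
go();P=tilt();print(P[::3].round(1).tolist())"
```

```text
t 54.95 p [541.2   2.4 150.1] rpy deg [-180.    -0.    90.9] F [0.4 0.5 1.1] op 27.8 gf 8.8 q [-0.12  0.46  1.84  0.    0.83 -0.13]
n 19 z range -164.0 -61.0 along-tool-x at grasp 4.4 slope deg 3.1 at z=-150 -4.2
[[-1.2, -60.9], [-1.3, -76.8], [-0.2, -92.7], [-1.2, -109.8], [-3.7, -128.1], [-3.2, -145.6], [-4.3, -164.4]]
```

Emit:
carry_out([
  [-3,0,1.5,0,0.707],
  [-3,0,0.5,0,0.707],
  [-2,0,0.5,0,0.707],
  [0,0,0,0,0.709],
  [0,0,0,0,1],
])

```text
t: 55.5
eef_pos: [541.3, -5.0, 148.2]
tcp_rot: [3.141, 0.0, 1.586]
ft_force: [-2.0, -1.1, 9.5]
opening: 0.293
grip_force: 30.0
```

Emit:
carry_out([
  [0,0,-15,0,1],
  [5,3,-35,0,1],
  [15,8,-40,0,1],
  [35,16,-30,0,1],
  [40,18,-25,0,1],
  [40,18,0,0,1],
  [36,16,0,0,1],
  [14,13,0,0,1],
  [0,0,0,0,1],
])

```text
t: 56.4
eef_pos: [630.7, 183.1, 291.1]
tcp_rot: [-3.14, 0.0, 1.589]
ft_force: [-1.1, -0.4, -0.5]
opening: 0.296
grip_force: 30.0
```

```bash
python3 -c "
from h import *
go((635.5,180.5,300));P=tilt();print(P[::3].round(1).tolist())"
```

```text
t 56.4 p [630.7 183.1 291.1] rpy deg [-179.9    0.    91. ] F [-1.1 -0.4 -0.5] op 28.1 gf 30.0 q [0.18 0.48 1.38 0.   1.28 0.16]
to (635.5, 180.5, 300) [-2.7  4.7 -8.9]
n 22 z range -165.0 -61.0 along-tool-x at grasp 3.5 slope deg -0.3 at z=-150 4.3
[[1.6, -60.8], [2.1, -74.4], [4.7, -87.5], [5.2, -101.9], [3.5, -117.8], [2.8, -133.6], [4.5, -149.0], [6.2, -164.7]]
```

Emit:
carry_out([
  [-4,5,8,0,1],
  [0,0,20,0,1],
  [0,0,22,0,1],
  [0,0,22,0,1],
  [0,0,20,0,1],
  [0,0,16,0,1],
  [0,0,8,0,1],
  [0,0,3,0,1],
  [0,0,2,0,1],
  [0,0,2,0,1],
  [0,0,1.5,0,1],
  [0,0,1,0,1],
])

```text
t: 57.65
eef_pos: [635.5, 177.2, 167.2]
tcp_rot: [3.141, -0.0, 1.586]
ft_force: [0.1, 0.9, -0.6]
opening: 0.291
grip_force: 30.0
```

Emit:
carry_out([
  [0,0,1,0,1],
  [0,0,1,0,1],
  [0,0,0,0,1],
])

```text
t: 57.95
eef_pos: [635.4, 177.2, 164.9]
tcp_rot: [-3.141, -0.0, 1.586]
ft_force: [-0.5, -0.5, -0.4]
opening: 0.295
grip_force: 30.0
```

Emit:
carry_out([
  [0,0,1.2,0,1],
  [0,0,1.2,0,1],
  [0,0,1,0,1],
])

```text
t: 58.25
eef_pos: [635.4, 177.2, 161.4]
tcp_rot: [-3.142, -0.0, 1.586]
ft_force: [-0.0, -0.1, -1.0]
opening: 0.294
grip_force: 30.0
```

Emit:
carry_out([
  [0,0,1,0,1],
  [0,0,0.8,0,1],
])

```text
t: 58.45
eef_pos: [635.5, 177.2, 160.3]
tcp_rot: [3.141, -0.0, 1.586]
ft_force: [-2.3, -0.8, 9.9]
opening: 0.293
grip_force: 30.0
```

Emit:
carry_out([
  [0,0,-14,0,1],
  [0,0,-24,0,1],
  [0,0,-22,0,1],
  [0,0,-10,0,1],
  [0,0,0,0,1],
  [0,0,14,0,1],
  [0,0,24,0,1],
  [0,0,20,0,1],
  [0,0,7,0,1],
  [0,0,3,0,1],
  [0,0,1.5,0,1],
  [0,0,0.5,0,1],
])

```text
t: 59.65
eef_pos: [634.6, 177.0, 160.2]
tcp_rot: [-3.139, 0.0, 1.586]
ft_force: [-6.0, -1.1, 13.2]
opening: 0.292
grip_force: 30.0
```

Emit:
carry_out([
  [0,0,0,0,1],
])

```text
t: 59.75
eef_pos: [634.5, 177.0, 160.2]
tcp_rot: [-3.139, 0.0, 1.586]
ft_force: [-5.2, -3.0, 10.3]
opening: 0.294
grip_force: 30.0
```

Emit:
carry_out([
  [0,0,-14,0,1],
  [0,0,-24,0,1],
  [0,0,-22,0,1],
  [0,0,-10,0,1],
  [0,0,0,0,1],
  [0,0,14,0,1],
  [0,0,24,0,1],
  [0,0,20,0,1],
  [0,0,7,0,1],
  [0,0,3,0,1],
  [0,0,1.5,0,1],
  [0,0,0.5,0,1],
])

```text
t: 60.95
eef_pos: [634.6, 177.1, 160.2]
tcp_rot: [-3.139, 0.0, 1.586]
ft_force: [-6.4, -2.5, 13.0]
opening: 0.293
grip_force: 30.0
```

Emit:
carry_out([
  [0,0,0,0,1],
  [0,0,-15,0,1],
  [0,0,-35,0,1],
  [0,0,-45,0,1],
  [-10,0,-40,0,1],
  [-32,2,-10,0,1],
  [-45,2.5,0,0,1],
  [-46,2.5,0,0,1],
  [-46,2.5,0,0,1],
  [-46,0,0,0,1],
  [-46,0,0,0,1],
])

```text
t: 62.05
eef_pos: [648.9, -95.5, 304.4]
tcp_rot: [-3.141, -0.0, 1.586]
ft_force: [-0.0, 0.3, -1.4]
opening: 0.295
grip_force: 30.0
```

Emit:
carry_out([
  [-44,0,0,0,1],
  [-35,0,0,0,1],
  [-16,0,8,0,1],
  [-2,0,25,0,1],
  [0,0,32,0,1],
  [0,0,24,0,1],
  [0,0,10,0,1],
  [0,0,2,0,1],
  [0,0,2,0,0.71],
])

```text
t: 62.95
eef_pos: [651.1, -190.4, 202.5]
tcp_rot: [3.14, 0.0, 1.586]
ft_force: [1.3, 0.8, -0.7]
opening: 0.297
grip_force: 30.0
```

Emit:
carry_out([
  [0,0,2,0,0.708],
  [0,0,1.5,0,0.708],
])

```text
t: 63.15
eef_pos: [651.0, -190.8, 199.5]
tcp_rot: [3.14, 0.001, 1.586]
ft_force: [-0.4, -1.5, 6.3]
opening: 0.295
grip_force: 30.0
```

Emit:
carry_out([
  [4,0,0,0,0.707],
  [7,0,0,0,0.707],
  [7.2,0,0.8,0,0.707],
  [9,0,1.7,0,0.707],
  [9,0,2.3,0,0.707],
  [8.7,0,3.1,0,0.707],
  [8.7,0,3.7,0,0.707],
  [8.3,0,4.4,0,0.707],
  [8.3,0,4.9,0,0.707],
  [7.7,0,5.7,0,0.707],
  [7.7,0,6.3,0,0.707],
  [7,0,6.9,0,0.707],
])

```text
t: 64.35
eef_pos: [649.1, -97.3, 157.8]
tcp_rot: [-3.141, -0.0, 1.586]
ft_force: [1.1, 0.3, 0.6]
opening: 0.297
grip_force: 9.0
```

Emit:
carry_out([
  [7,0,7.2,0,0.707],
  [0,0,1.5,0,0.707],
  [0,0,0,0,0.707],
])

```text
t: 64.65
eef_pos: [649.0, -89.7, 149.5]
tcp_rot: [-3.141, -0.002, 1.586]
ft_force: [0.1, 4.8, 3.3]
opening: 0.293
grip_force: 9.0
```

```bash
python3 -c "
from h import *
go();tip();angs(4,153)"
```

```text
t 64.65 p [649.  -89.7 149.5] rpy deg [-1.80e+02 -1.00e-01  9.09e+01] F [0.1 4.8 3.3] op 27.9 gf 9.0 q [-0.24  0.61  1.56  0.    0.98 -0.26]
scene [143.2 145. ] [135 141  18   8  68] [[135.0, 147.0], [135.0, 141.0], [152.0, 142.0], [152.0, 149.0]]
scene [181.4 193.3] [175 182  13  20 116] [[175.0, 182.0], [187.0, 182.0], [187.0, 201.0], [175.0, 201.0]]
scene [250.4 264.6] [240 250  23  30 543] [[240.0, 250.0], [262.0, 250.0], [262.0, 279.0], [240.0, 279.0]]
scene orange [142.9 138.2] [133 131  19  12 106]
top [236.2 123.7] [225 112  21  27 377] [[221.0, 123.0], [234.0, 108.0], [253.0, 125.0], [240.0, 139.0]]
scene 45 tip [181.6 196.5] bc [188.6 194. ] tipz 50.0
scene 50 tip [185.4 198.7] bc [191.6 195.8] tipz 41.0
scene 55 tip [189.3 200.8] bc [194.7 197.5] tipz 33.0
scene 60 tip [193.4 202.8] bc [197.9 199. ] tipz 26.0
scene 65 tip [197.5 204.6] bc [201.1 200.5] tipz 20.0
scene 70 tip [201.7 206.3] bc [204.5 201.8] tipz 16.0
scene 75 tip [206.  207.8] bc [207.9 203. ] tipz 12.0
scene 80 tip [210.4 209.1] bc [211.4 204.1] tipz 9.0
scene 85 tip [214.7 210.3] bc [214.8 205. ] tipz 8.0
scene 90 tip [219.1 211.4] bc [218.3 205.8] tipz 8.0
scene 95 tip [223.4 212.2] bc [221.7 206.4] tipz 9.0
```

Same state as the good lying. Settle, push home, release.

Emit:
carry_out([
  [0,0,0,0,0.706],
  [1.5,0,1.5,0,0.706],
  [1,0,1,0,0.706],
  [-2,0,2,0,0.707],
  [-2,0,2,0,0.707],
  [-1,0,1,0,0.707],
  [0,0,0,0,0.707],
])

```text
t: 65.5
eef_pos: [649.1, -92.9, 142.6]
tcp_rot: [3.141, -0.001, 1.586]
ft_force: [-1.1, 7.2, 6.1]
opening: 0.297
grip_force: 8.9
```

Emit:
carry_out([
  [0,0,0,0,0.706],
  [0,0,0,0,0.705],
  [0,0,0,0,0.7],
  [0,0,0,0,0.5],
  [0,0,0,0,0],
  [0,0,0,0,0],
  [0,0,0,0,0],
  [0,0,0,0,0],
])

```text
t: 66.3
eef_pos: [649.1, -93.6, 142.3]
tcp_rot: [3.142, -0.0, 1.586]
ft_force: [0.5, -0.8, -0.7]
opening: 0.667
grip_force: 0.0
```

Emit:
carry_out([
  [0,0,-15,0,0],
  [0,0,-35,0,0],
  [0,0,-45,0,0],
  [10,-10,-40,0,0],
  [30,-25,0,0,0],
  [38,-30,0,0,0],
  [38,-30,0,0,0],
  [38,-30,0,0,0],
  [38,-20,0,0,0],
  [15,-10,0,0,0],
])

```text
t: 67.3
eef_pos: [489.1, 113.4, 278.9]
tcp_rot: [3.14, -0.001, 1.588]
ft_force: [0.7, -0.3, 0.6]
opening: 0.999
grip_force: 0.0
```

```bash
python3 -c "
from h import *
go();C={n:env.read_camera(n) for n in('scene','top')}
for n,(r,c) in (('scene',(140,160)),('top',(130,230))):
    im=C[n]['color'].astype(int)[r:r+100,c:c+(90 if n=='scene' else 140)];m=(im[...,0]>im[...,2]+40).astype(np.uint8)
    k,l,st,ce=cv2.connectedComponentsWithStats(m);i=1+np.argmax(st[1:,4]);print(n,st[i],ce[i].round(1))
"
```

```text
t 67.3 p [489.1 113.4 278.9] rpy deg [179.9  -0.   91. ] F [ 0.7 -0.3  0.6] op 94.9 gf 0.0 q [0.1  0.26 1.78 0.   1.11 0.08]
scene [ 37  36  30  20 374] [51.3 45.5]
top [ 47  29  30  16 372] [61.5 36.7]
```

Identical to the previous home pose to 0.1 px (scene 51.3,45.5; top 61.5,36.7), and the bottle is where it stood. Handing in.

```bash
python3 -c "
from cell import env
print(env.job_done(), env.state()['t'])"
```

```text
the job is handed in; nothing more can be done
the job is handed in; nothing more can be done
```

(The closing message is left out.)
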